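# Prop open the lid of the mould warmer

## Robot

A 7-joint arm with a two-finger parallel gripper is mounted at the origin on the work surface. World frame = base frame: x ahead of the robot, y to its left, z up, the work surface at z = 0. Lengths are in m, angles in rad, forces in N, time in s.
With the tool pointing down it reaches from about 0.425 to 0.95 m from the base axis. Payload 4.7 kg.
Tool frame: the origin (TCP) lies midway between the tips of the shut fingers; the grasp point (between the pads) lies 19 mm behind it; y points along the fingers, x is the direction in which the jaws open and shut, and the axes are right-handed (so a half turn about y gives the same grasp; the last joint's range is limited). The gripper opens to 85 mm and grips with 20 to 120 N. Pads are 22 mm wide; open, the fingers measure 114 mm over their backs; the gripper's body (76 mm by 85 mm) begins 54 mm behind the grasp point. The pads swing forward as they close: fully open they stand 13 mm farther back than shut.
Start: joints at [1.194, 0.469, -0.049, 1.532, 0.024, 1.141, -0.082], TCP at [0.23, -0.635, 0.196] pointing down, gripper open.
Joint ranges: [-2.59, 2.59], [-0.33, 1.99], [-1.39, 1.29], [0.1, 2.45], [-1.04, 4.18], [0.21, 1.99], [-2.66, 2.66]. Speed limits (rad/s): [2.57, 2.57, 3.14, 3.14, 3.14, 3.14, 3.14].

## Interface

Orientations are given as a unit quaternion [w, x, y, z].
In Python, from station import manip gives the robot as it stands. The module is installed in compiled form; this text tells all that it offers.
- The arm moves only by the shell command python3 -m creep 'ROWS' [FORCE]. ROWS is a JSON object of lists of equal length, an entry for each row: "travel": the shift along the tool's x, y, z in units of 40 mm (1.0 is 40 mm), a list of three; "twist": the turn about the tool's y in rad; "hand": the finger opening in mm, from 0 to 85.4. In form: {"travel": [[dx, dy, dz], ...], "twist": [twist, ...], "hand": [hand, ...]}. A call has 1 to 20 rows; each row is the pose to reach, as a shift and turn from the pose commanded when the call began, along the tool's axes at that moment; what a row does not reach only later rows make up. A row lasts 1/10 s, in which the tool goes at most 50 mm and 8.59 degrees, less where a joint would pass 70% of its speed; a pose out of reach is approached as far as the arm can. A call with a gripper value outside its range is refused whole. The fingers move at their own pace and stop on an object; FORCE is the grip in N (left out, the last holds). Time passes only in rows, so rows that repeat a pose let the fingers close. It gives the time, the measured TCP pose, the force and the opening at its end, in the units of the state.
- manip.get_state(): the state, without advancing time (a new reading comes with each control period).
- manip.snapshot(name): name is "scene" or "top" or "wrist"; returns a dict with "frame" (480x640x3 uint8, red, green, blue), "fov_y" (degrees; the focal length in pixels is half the picture's height over the tangent of half this angle, whatever the lens; pixels are square), "cx", "cy" (the principal point, pixels), "origin" and "attitude" of the camera in the world; the wrist camera has in their place "mount" (4x4, takes a point from camera to tool coordinates, whose origin is the TCP and whose axes are the tool frame's). Camera axes: x right, y up, looking along -z (the intrinsics and any distortion apply to the point x, -y, -z); pixel columns grow to the right and rows downward; lengths in m; the calibration is good to about 2 mm. A picture is of the moment at which its call begins: read the wrist's pose just before it. There is no depth.
- manip.finish_job(): hands the job in, once; it reports no verdict.
The state is a dict: "time_s": time; "joint_positions": joint angles; "qvel": joint speeds; "effort": joint torques, N m; "position": TCP position; "orientation": TCP orientation; "force": force on the tool from outside, world axes, zero at the start; "wrist_torque": the same for the moment, N m; "gripper_width": finger opening in m.
Only numpy, scipy, OpenCV 4.12 (cv2) and the standard library are available. Lean on these libraries where they do the work, as an engineer would, in place of code of your own. Each camera call takes 0.05 s, during which the arm holds its last target. There are 200 camera calls.

## Task

Open the mould warmer for loading: raise its clear lid, swing the red-sleeved prop rod up out of its channel under the lid, and bring the lid back down onto it so that the rod's pin goes right through the hole in the lid's bracket and the rod alone carries the lid. Lower the lid in the hand, by feel: never let it drop or force it down on the rod, and leave the moulds, heat gun and scraper around the warmer where they are.

Things in the scene. Friction and masses are not known exactly. Their poses are not given: they have to be found in the camera images.
- warmer: Metal warming chest, 200 deep (x) x 410 wide (y), rim 105 high, fixed. Origin: centre of its underside on the bench; x points from front (dial side, facing the robot) to rear (hinge), y left, z up. Right of the mould well an open channel 80 wide (y -195 to -115, floor at z 60, inner wall to z 105, outer to z 85) runs front to rear; the prop rod lies in it. All in mm.
- lid (a joint): Angle of the clear lid, rad: 0 closed, grows as its front edge rises, stop at 1.40. About 0.75 kg, 204 mm from hinge to front, 410 wide, panel underside 18 mm above hinge level, skirt 25 mm deep all round. Takes about 6 N at the handle to lift. The stiff hinge holds it where it is left above 1.15; left well below that, it falls. Resting properly on the rod it stands at 0.87 (50 degrees).
- lid_hinge (a point): Middle of the lid's hinge line, which runs along the chest's y axis: on the chest at x +104, z +110 mm from the chest's origin. Axes as the chest's.
- lid_handle (a point): Middle of the black bar handle on the lid's front: round bar 12 mm thick, 130 mm long, along y, on two posts 104 mm apart, bar centre 40 mm in front of the skirt. With the lid closed it lies 244 mm in front of the hinge line and 10 mm above it; it swings with the lid. Axes are the lid's: x, y as the chest's when closed, z out of the lid's top.
- bracket_hole (a point): Centre of a 16 mm round hole, at the underside of a yellow plate 50 x 44 x 4 mm 18 mm below the clear panel, under the lid's right side. The plate is screwed on through slots and set differently each time: the hole lies 90 to 114 mm in front of the hinge line, 4 mm below it (lid closed) and 155 mm right of the lid's middle; it swings with the lid. Its axis is the lid's z; axes as lid_handle.
- rod (a joint): Angle of the prop rod, rad: 0 flat in its channel, free end to the rear; grows as the free end swings up and forward, to 1.6. Starts between 0 and 0.08. 0.11 kg; its stiff pivot keeps it where it is left. With the lid resting on it, pin through the hole, it stands at 0.61 to 0.78, as the bracket is set, nearly square to the lid; the pin finds the hole if the rod is within about 0.03 of its place.
- rod_pivot (a point): The prop rod's pivot: x -72, y -155, z +95 mm from the chest's origin, its axis along the chest's y, between two cheeks 21 mm wide overall that rise to z 103. Axes as the chest's.
- rod_grip (a point): Middle of the rod's red sleeve: 14 mm thick, 40 mm long, 110 mm from the pivot along the rod. With the rod flat it is 35 mm above the channel floor and 40 mm from the channel's side walls. Its x axis points along the rod to the free end, y as the chest's.
- rod_pin (a point): Outer end of the rod's pin, 156 mm from the pivot along the rod (10 mm steel rod). The pin, 9 mm thick with a round end, stands 16 mm out of a collar 22 mm across, whose face is 140 mm from the pivot; the bracket plate comes to rest on this collar. Axes as rod_grip.
- mould_low: Clear chocolate mould 275 x 135 x 24 mm, loose on the bench to the right of the warmer, origin at the centre of its underside. Leave alone.
- mould_top: A second such mould lying on the first. Leave alone.
- heat_gun: Blue hot-air gun lying on its side, left of and in front of the warmer: barrel 240 mm long and 68 mm thick along its x axis (nozzle to +x), handle 145 mm to +y; origin under the barrel. Leave alone.
- scraper: Bench scraper lying flat, right of and in front of the warmer, steel blade and black handle, about 120 x 134 x 22 mm, origin near its middle on the bench. Leave alone.

How it is judged:
By the outcome, as a careful person would: the job done as asked, in the order asked, and still so for the second after the job is handed in, with the robot touching nothing.
It also fails if it takes over 67 s, if anything falls off the work surface, if the arm or the gripper's body presses on something with over 40 N, if the wrist force passes 120 N, or if a joint passes its speed limit or range.

## Working session

There is one attempt and no reset: what is moved stays moved. The work goes in short steps, Python scripts to look and compute and a shell command to move; the robot and the scene stay as the last step left them, time stands still between calls to the robot, and variables do not carry over. Pictures are saved under pics/ and viewed, about 8 in all and at most 12, crops included, and the job is handed in when it is done.

```bash
mkdir -p pics
cat > h.py <<'E'
import numpy as np,cv2,json
from station import manip
from scipy.spatial.transform import Rotation as R
def q2R(q): return R.from_quat([q[1],q[2],q[3],q[0]]).as_matrix()
def snap(n,f):
    s=manip.get_state(); d=manip.snapshot(n)
    cv2.imwrite('pics/'+f+'.png',d['frame'][:,:,::-1]); 
    m={k:(np.array(v).tolist() if not isinstance(v,str) else v) for k,v in d.items() if k!='frame'}
    m['pos']=list(map(float,s['position']));m['ori']=list(map(float,s['orientation']))
    json.dump(m,open('pics/'+f+'.json','w')); return m
E
python3 - <<'E'
from h import *
for n in('scene','top','wrist'):
    print(n,snap(n,n+'0'))
print(manip.get_state())
E
```

```text
scene {'fov_y': 57.243941269080295, 'cx': 320.0373569268027, 'cy': 241.64013874471826, 'origin': [1.0999008853169956, -0.043736515802303734, 1.0250490587518475], 'attitude': [0.7243095544583701, 0.21872096916785969, 0.1802869191810274, 0.6285168523904536], 'pos': [0.22987535872583667, -0.6339684070281623, 0.1953356781355114], 'ori': [0.5793566580094704, -0.5786041926200987, 0.40651604036113886, -0.4053489361422358]}
top {'fov_y': 42.23639453870055, 'cx': 335.60903113714284, 'cy': 241.7884831833528, 'origin': [0.2229287208411812, 0.022552975969468137, 1.5990002472583014], 'attitude': [-0.695084680734437, -0.07003226185950237, 0.05660399472923903, 0.7132662593224497], 'pos': [0.2298685379367106, -0.6339895306433171, 0.19538402247551614], 'ori': [0.5793447830072994, -0.5786278137267791, 0.406488500776568, -0.4053598084670098]}
wrist {'fov_y': 67.41967338421163, 'cx': 324.9453471062558, 'cy': 241.89660106424722, 'mount': [[0.9999995306178885, 0.0009551582930099506, 0.00016259347156380582, 0.000724596680748868], [-9.561544896677715e-05, 0.2642787921196527, -0.9644463234900439, -0.17736609
[... 309 characters left out ...]
ositions': array([ 1.19410111,  0.46928054, -0.04857092,  1.53337478,  0.0241287 ,
        1.14102291, -0.08230354]), 'qvel': array([-5.49171882e-04, -1.11590276e-03,  4.35033812e-05, -2.53402318e-03,
       -1.43590836e-03,  8.79327352e-04,  1.37317573e-03]), 'effort': array([-3.28484630e-04, -5.10766268e+01, -4.75320162e-02, -2.37980926e+01,
        1.06098244e-02,  5.39734057e-03, -6.64768891e-06]), 'position': array([ 0.22988658, -0.63413389,  0.195605  ]), 'orientation': array([ 0.57925213, -0.57869262,  0.40639448, -0.40549395]), 'force': array([-0.0657688 ,  0.56775953,  0.45680048]), 'wrist_torque': array([ 0.01638926, -0.00683054, -0.04697112]), 'gripper_width': 0.08531686877553264}
```

View pics/scene0.png

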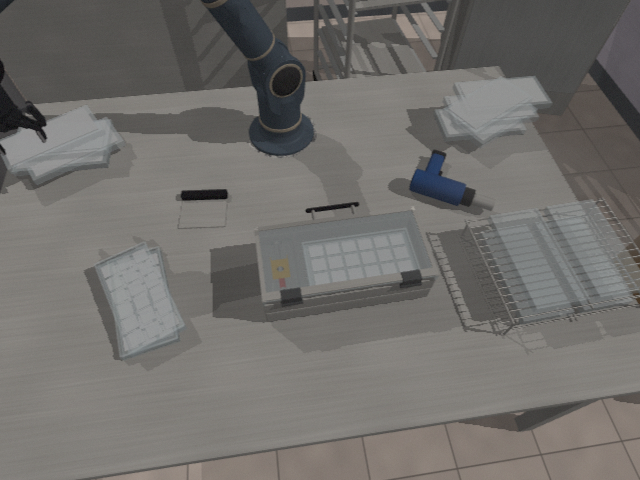

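View pics/top0.png

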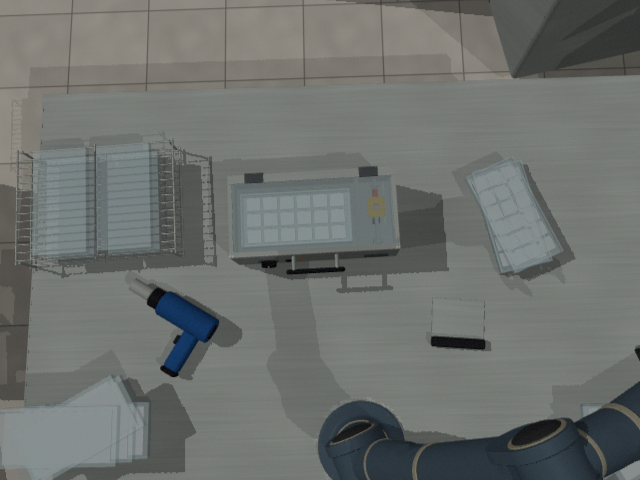

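Scene: warmer with the handle at about (307–358, 207), the yellow bracket at (281,269) and the red sleeve at (283,283). Top: handle at (289–344, 270), bracket at (376,206), red sleeve at (375,193). I'll triangulate the handle and the coloured points from these two views.

```bash
cat >> h.py <<'E'
def cam(f):
    m=json.load(open(f'pics/{f}.json'))
    if 'mount' in m:
        M=np.array(m['mount']);T=q2R(m['ori']);Rc=T@M[:3,:3];o=np.array(m['pos'])+T@M[:3,3]
    else: Rc=q2R(m['attitude']);o=np.array(m['origin'])
    return 240/np.tan(np.radians(m['fov_y']/2)),m['cx'],m['cy'],Rc,o
def ray(f,p):
    F,cx,cy,Rc,o=cam(f);d=Rc@np.array([(p[0]-cx)/F,-(p[1]-cy)/F,-1]);return o,d/np.linalg.norm(d)
def tri(*fp):
    A=0;b=0;rs=[ray(f,p) for f,p in fp]
    for o,d in rs: P=np.eye(3)-np.outer(d,d);A=A+P;b=b+P@o
    X=np.linalg.solve(A,b);return X,[round(1e3*np.linalg.norm((np.eye(3)-np.outer(d,d))@(X-o)),1) for o,d in rs]
def onz(f,p,z):
    o,d=ray(f,p);return o+d*(z-o[2])/d[2]
def proj(f,X):
    F,cx,cy,Rc,o=cam(f);v=Rc.T@(np.array(X)-o);return cx+F*v[0]/-v[2],cy-F*v[1]/-v[2]
E
python3 - <<'E'
from h import *
P={}
for f,(x0,y0,x1,y1) in {'scene0':(298,196,366,220),'top0':(282,262,352,280)}.items():
    im=cv2.imread(f'pics/{f}.png');c=im[y0:y1,x0:x1]
    m=(c.max(2)<45).astype(np.uint8)
    n,l,st,ce=cv2.connectedComponentsWithStats(m);i=1+np.argmax(st[1:,4])
    ys,xs=np.nonzero(l==i);a=np.argsort(xs);pts=np.c_[xs,ys]+[x0,y0]
    k=3;P[f]=[(pts[xs<=xs.min()+1].mean(0)),(pts[xs>=xs.max()-1].mean(0)),pts.mean(0)];print(f,P[f],st[i])
s,t=P['scene0'],P['top0']
L=tri(('scene0',s[0]),('top0',t[1]));Rr=tri(('scene0',s[1]),('top0',t[0]));print(L,Rr,tri(('scene0',s[2]),('top0',t[2])))
print('len',np.linalg.norm(L[0]-Rr[0]))
print('yellow',tri(('scene0',(281,269)),('top0',(376,206))),'red',tri(('scene0',(283,283)),('top0',(375,193))))
a=cv2.imread('pics/scene0.png')[195:320,250:440];b=cv2.imread('pics/top0.png')[160:280,222:412]
cv2.imwrite('pics/c0.png',np.vstack([cv2.resize(i,None,fx=2.4,fy=2.4,interpolation=2) for i in(a,b)]))
E
```

```text
scene0 [array([306.66666667, 210.5       ]), array([357.25, 204.  ]), array([331.57954545, 207.06818182])] [  8   7  53  10 176]
top0 [array([287.5, 271.5]), array([343.42857143, 268.71428571]), array([315.4745098, 270.2627451])] [  5   5  58   7 255]
(array([0.42497077, 0.03169481, 0.12296849]), [np.float64(1.4), np.float64(1.4)]) (array([0.42179952, 0.16507519, 0.12292239]), [np.float64(0.5), np.float64(0.5)]) (array([0.42291165, 0.09769532, 0.12318714]), [np.float64(0.3), np.float64(0.3)])
len 0.13341808338713548
yellow (array([ 0.57977872, -0.05116227,  0.11079932]), [np.float64(2.5), np.float64(2.5)]) red (array([ 0.61438298, -0.0501954 ,  0.10458958]), [np.float64(2.5), np.float64(2.5)])
```

View pics/c0.png

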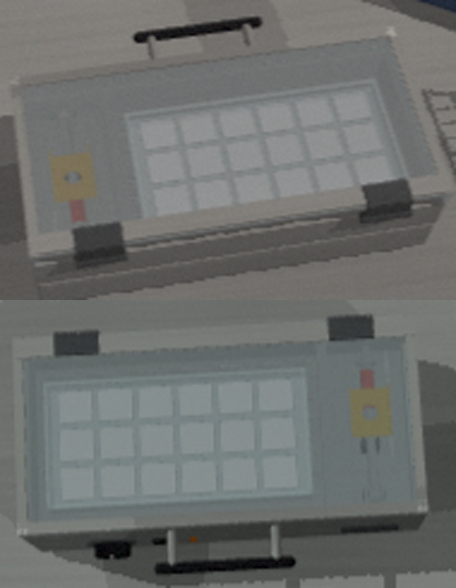

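```bash
cat >> h.py <<'E'
def go(targets,base=None):
    """targets: list of (xyz TCP, yaw of tool x in world or None); shifts in tool units from current pose"""
    s=manip.get_state();p=np.array(s['position']);T=q2R(s['orientation'])
    print('pos',p.round(4),'F',np.round(s['force'],1),'w',round(s['gripper_width']*1e3,1),'t',round(s['time_s'],2),'yawx',round(np.arctan2(T[1,0],T[0,0]),4),'toolz',T[:,2].round(2),'tooly',T[:,1].round(3))
    for X,yaw in targets:
        d=T.T@(np.array(X)-p)/.04
        tw=None
        if yaw is not None: tw=-(yaw-np.arctan2(T[1,0],T[0,0])); tw=round(float((tw+np.pi)%(2*np.pi)-np.pi),3)
        print(np.round(X,3),'->',d.round(3).tolist(),'twist',tw)
def chest():
    c=json.load(open('chest.json'));y=c['yaw'];Rz=R.from_euler('z',y).as_matrix();return Rz,np.array([c['x'],c['y'],0.])
def C(p): Rz,o=chest();return o+Rz@np.array(p)   # chest m -> world
def lidpt(th,r,y,h): # r in front of hinge, h above
    return C([.104-r*np.cos(th)+h*np.sin(th),y,.110+r*np.sin(th)+h*np.cos(th)])
E
python3 - <<'E'
from h import *
y=.024;hd=np.array([.423,.0977]);
o=hd+.140*np.array([np.cos(y),np.sin(y)])
json.dump(dict(x=o[0],y=o[1],yaw=y),open('chest.json','w'))
print('chest',o, 'hole chk', lidpt(0,.092,-.155,-.004),C([.038,-.155,.095]))
for z in(y,y+np.pi/2,y+np.pi,y-np.pi/2): go([((.50,-.40,.28),z),((.50,-.0,.32),z)])
E
```

```text
chest [0.56295968 0.10105968] hole chk [ 0.57867587 -0.05360771  0.106     ] [ 0.60466838 -0.05298377  0.095     ]
pos [ 0.2299 -0.6341  0.1956] F [-0.1  0.6  0.5] w 85.3 t 0.15 yawx -1.223 toolz [ 0.94  0.34 -0.  ] tooly [-0.001  0.001 -1.   ]
[ 0.5  -0.4   0.28] -> [-3.204, -2.106, 8.343] twist -1.247
[ 0.5  -0.    0.32] -> [-12.607, -3.092, 11.752] twist -1.247
pos [ 0.2299 -0.6341  0.1956] F [-0.1  0.6  0.5] w 85.3 t 0.15 yawx -1.223 toolz [ 0.94  0.34 -0.  ] tooly [-0.001  0.001 -1.   ]
[ 0.5  -0.4   0.28] -> [-3.204, -2.106, 8.343] twist -2.818
[ 0.5  -0.    0.32] -> [-12.607, -3.092, 11.752] twist -2.818
pos [ 0.2299 -0.6341  0.1956] F [-0.1  0.6  0.5] w 85.3 t 0.15 yawx -1.223 toolz [ 0.94  0.34 -0.  ] tooly [-0.001  0.001 -1.   ]
[ 0.5  -0.4   0.28] -> [-3.204, -2.106, 8.343] twist 1.895
[ 0.5  -0.    0.32] -> [-12.607, -3.092, 11.752] twist 1.895
pos [ 0.2299 -0.6341  0.1956] F [-0.1  0.6  0.5] w 85.3 t 0.15 yawx -1.223 toolz [ 0.94  0.34 -0.  ] tooly [-0.001  0.001 -1.   ]
[ 0.5  -0.4   0.28] -> [-3.204, -2.106, 8.343] twist 0.324
[ 0.5  -0.    0.32] -> [-12.607, -3.092, 11.752] twist 0.324
```

```bash
python3 -m creep '{"travel":[[0,-2,0],[0,-2.1,3],[-3.2,-2.1,8.34],[-3.2,-2.1,8.34],[-3.2,-2.1,8.34],[-3.2,-2.1,8.34],[-3.2,-2.1,8.34],[-3.2,-2.1,8.34],[-3.2,-2.1,8.34],[-3.2,-2.1,8.34],[-12.6,-3.1,11.75],[-12.6,-3.1,11.75],[-12.6,-3.1,11.75],[-12.6,-3.1,11.75],[-12.6,-3.1,11.75],[-12.6,-3.1,11.75],[-12.6,-3.1,11.75],[-12.6,-3.1,11.75],[-12.6,-3.1,11.75],[-12.6,-3.1,11.75]],"twist":[0,0,-0.15,-0.3,-0.45,-0.6,-0.75,-0.9,-1.05,-1.2,-1.247,-1.247,-1.247,-1.247,-1.247,-1.247,-1.247,-1.247,-1.247,-1.247],"hand":[85,85,85,85,85,85,85,85,85,85,40,40,40,40,40,40,40,40,40,40]}' 20
python3 - <<'E'
from h import *
go([((.50,0,.32),.024)])
snap('wrist','w1')
E
```

```text
time_s: 2.15
position: [0.5, 0.0008, 0.3206]
orientation: [-0.707, 0.707, 0.01, -0.01]
force: [-0.4, -0.9, -0.9]
gripper_width: 0.0401
pos [0.5    0.0008 0.3206] F [-0.4 -0.9 -0.9] w 40.1 t 2.15 yawx 0.0276 toolz [-0.03  1.   -0.  ] tooly [ 0.    -0.001 -1.   ]
[0.5  0.   0.32] -> [-0.0, 0.014, -0.019] twist 0.004
```

View pics/w1.png

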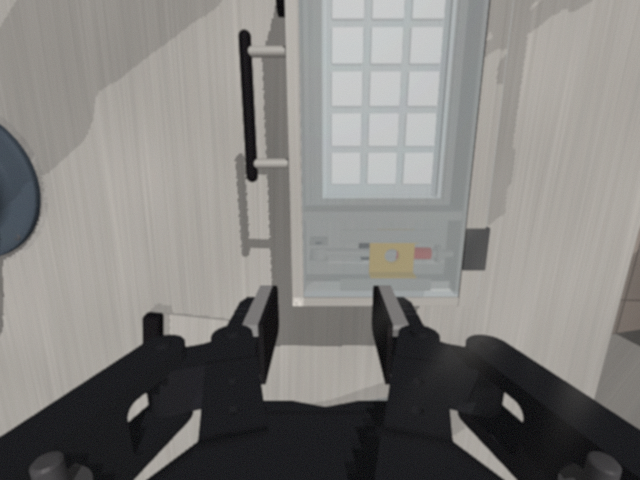

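Run:
```python
from h import *
from scipy.optimize import least_squares
obs=[('w1',(245.5,31),'hl'),('w1',(252,180),'hr'),('w1',(391,257),'hole'),('w1',(297,303),'fr'),('w1',(460,302),'rr'),
('scene0',(306.2,210.5),'hr'),('scene0',(357.7,204),'hl'),('top0',(287.2,271.5),'hl'),('top0',(343.8,268.7),'hr'),
('scene0',(280,268.8),'hole'),('top0',(376.2,206.3),'hole'),('w1',(431,254),'sleeveR')]
def pts(v):
    json.dump(dict(x=v[0],y=v[1],yaw=v[2]),open('chest.json','w'));r=v[3]
    return dict(hl=lidpt(0,.244,.065,.01),hr=lidpt(0,.244,-.065,.01),hole=lidpt(0,r,-.155,-.004),fr=lidpt(0,.204,-.205,.021),rr=lidpt(0,0,-.205,.021),sleeveR=C([.058,-.155,.095]))
def res(v):
    P=pts(v);return np.concatenate([(np.array(proj(f,P[n]))-p)*(2 if f=='w1' else 2.) for f,p,n in obs if n!='sleeveR'])/2
s=least_squares(res,[.563,.101,.024,.095],x_scale=[.1,.1,.1,.1],loss='soft_l1');print(s.x)
P=pts(s.x)
for f,p,n in obs: print(f,n,p,np.round(np.array(proj(f,P[n]))-p,1))
print('tri handle', tri(('w1',(248.7,105.5)),('scene0',(332,207.2)),('top0',(315.5,270.2))),'hole',tri(('w1',(391,257)),('scene0',(280,268.8)),('top0',(376.2,206.3))))
print('model',lidpt(0,.244,0,.01),P['hole'])
```

```text
[0.56201943 0.10203417 0.02294913 0.09283967]
w1 hl (245.5, 31) [-0.   2.9]
w1 hr (252, 180) [ 0.4 -5.9]
w1 hole (391, 257) [ 0.3 -3.3]
w1 fr (297, 303) [-4.2  0.1]
w1 rr (460, 302) [16.6  1.7]
scene0 hr (306.2, 210.5) [0.7 0.2]
scene0 hl (357.7, 204) [-1.3  0.4]
top0 hl (287.2, 271.5) [0.7 0.6]
top0 hr (343.8, 268.7) [-1.8  0.8]
scene0 hole (280, 268.8) [-0.7  0.2]
top0 hole (376.2, 206.3) [-0.6  1.3]
w1 sleeveR (431, 254) [-1.3 -2.9]
tri handle (array([0.42284936, 0.09891837, 0.12285857]), [np.float64(1.5), np.float64(0.4), np.float64(1.6)]) hole (array([ 0.57775635, -0.05343968,  0.11031847]), [np.float64(2.7), np.float64(2.6), np.float64(1.4)])
model [0.4220563  0.09882157 0.12      ] [ 0.57673363 -0.05266892  0.106     ]
```

Run:
```python
from h import *
go([((.4225,.0988,.2),.023),((.4225,.0988,.102),.023)])
```

```text
pos [ 0.5    -0.0012  0.3202] F [-0.2  0.1 -0.3] w 40.3 t 2.2 yawx 0.0241 toolz [-0.02  1.   -0.  ] tooly [-0.    -0.001 -1.   ]
[0.422 0.099 0.2  ] -> [-1.876, 3.002, 2.548] twist 0.001
[0.422 0.099 0.102] -> [-1.875, 5.452, 2.55] twist 0.001
```

```bash
python3 -m creep '{"travel":[[-1.88,2.0,2.54],[-1.88,2.5,2.54],[-1.88,3.0,2.54],[-1.88,3.0,2.54],[-1.88,3.0,2.54],[-1.88,4.0,2.54],[-1.88,5,2.54],[-1.88,5.45,2.54],[-1.88,5.45,2.54],[-1.88,5.45,2.54]],"twist":[0,0,0,0,0,0,0,0,0,0],"hand":[30,30,30,30,30,30,30,30,30,30]}' 20
python3 - <<'E'
from h import *
snap('wrist','w2');go([((.4225,.0988,.102),.023)])
E
```

```text
time_s: 3.2
position: [0.4245, 0.0982, 0.1034]
orientation: [0.707, -0.707, -0.008, 0.007]
force: [0.0, -0.6, -0.2]
gripper_width: 0.03
pos [0.4248 0.0986 0.1039] F [0.4 1.1 0.5] w 29.8 t 3.25 yawx 0.0215 toolz [-0.02  1.    0.  ] tooly [ 0.003  0.    -1.   ]
[0.422 0.099 0.102] -> [-0.057, 0.047, 0.007] twist -0.002
```

View pics/w2.png

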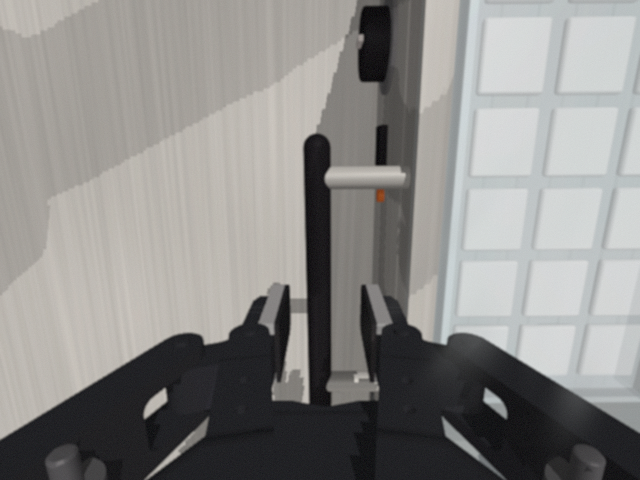

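```bash
python3 -m creep '{"travel":[[-0.05,0,0],[-0.05,0,0],[-0.05,0,0],[-0.05,0,0],[-0.05,0,0],[-0.05,0,0]],"twist":[0,0,0,0,0,0],"hand":[20,8,0,0,0,0]}' 30
python3 - <<'E'
from h import *
s=manip.get_state();g=np.array(s['position'])
h0=lidpt(0,.244,0,.01);off=g-h0;print('off',off)
# arc targets
L=[]
for th in np.arange(.1,1.39,.1).tolist()+[1.38]: L.append((lidpt(th,.244,0,.01)+off,None))
go(L)
E
```

```text
time_s: 3.85
position: [0.4205, 0.0992, 0.1024]
orientation: [-0.707, 0.707, 0.009, -0.009]
force: [-1.3, -0.2, -0.4]
gripper_width: -0.0001
off [-0.00151008  0.00034305 -0.01758377]
pos [0.4205 0.0992 0.1024] F [-1.3 -0.2 -0.4] w -0.1 t 3.85 yawx 0.0242 toolz [-0.02  1.   -0.  ] tooly [ 0. -0. -1.]
[0.423 0.099 0.127] -> [0.055, -0.608, -0.0] twist None
[0.427 0.099 0.151] -> [0.171, -1.207, -0.0] twist None
[0.434 0.099 0.174] -> [0.346, -1.791, -0.001] twist None
[0.444 0.1   0.197] -> [0.579, -2.356, -0.001] twist None
[0.455 0.1   0.218] -> [0.867, -2.894, -0.001] twist None
[0.469 0.1   0.238] -> [1.207, -3.401, -0.002] twist None
[0.484 0.101 0.257] -> [1.596, -3.871, -0.002] twist None
[0.502 0.101 0.274] -> [2.03, -4.3, -0.003] twist None
[0.521 0.101 0.29 ] -> [2.504, -4.684, -0.003] twist None
[0.541 0.102 0.303] -> [3.015, -5.018, -0.004] twist None
[0.563 0.102 0.314] -> [3.556, -5.3, -0.005] twist None
[0.585 0.103 0.323] -> [4.123, -5.526, -0.005] twist None
[0.609 0.103 0.33 ] -> [4.709, -5.694, -0.006] twist None
[0.628 0.104 0.334] -> [5.189, -5.787, -0.007] twist None
```

Run:
```python
from h import *
snap('wrist','w3')
snap('scene','s3')
a=cv2.imread('pics/w3.png')[100:420,180:460];b=cv2.imread('pics/s3.png')[130:290,260:400]
cv2.imwrite('pics/c3.png',np.hstack([cv2.resize(a,(480,548)),cv2.resize(b,(320,366)) if 0 else np.vstack([cv2.resize(b,(320,366)),np.zeros((182,320,3),np.uint8)])]))
```

```text
(no output)
```

View pics/c3.png

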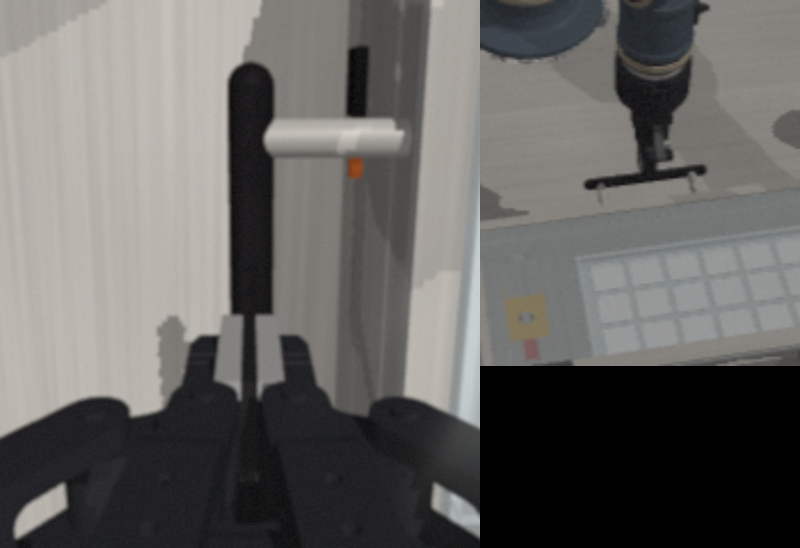

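Run:
```python
from h import *
print(tri(('w1',(245.5,31)),('w2',(317,136))),tri(('w1',(245.5,31)),('w2',(317,136)),('w3',(180+252/1.714,100+64/1.713)),('scene0',(357.7,204)),('top0',(287.2,271.5))))
print(tri(('scene0',(357.7,204)),('w2',(317,136))),tri(('top0',(287.2,271.5)),('w2',(317,136))))
X=lidpt(0,.244,.065,.01);print(X,proj('w2',X),proj('w3',X),proj('w3',lidpt(0,.244,0.017,.01)),proj('w3',manip.get_state()['position']))
d=json.load(open('pics/w3.json'));print(d['pos'],d['mount'])
go([])
```

```text
(array([0.41956026, 0.16725648, 0.11562355]), [np.float64(0.3), np.float64(0.3)]) (array([0.42047175, 0.16665542, 0.12088186]), [np.float64(0.7), np.float64(1.1), np.float64(1.2), np.float64(0.6), np.float64(1.9)])
(array([0.41950922, 0.16727007, 0.11971366]), [np.float64(0.3), np.float64(0.3)]) (array([0.42021152, 0.16570177, 0.13006423]), [np.float64(1.3), np.float64(1.3)])
[0.42056473 0.16380445 0.12      ] (np.float64(319.4961309107121), np.float64(143.81731815150783)) (np.float64(329.0977825685468), np.float64(146.4433022370423)) (np.float64(328.75810816350537), np.float64(253.34609045195933)) (np.float64(325.50120964588007), np.float64(273.8164113502522))
[0.42054621586379687, 0.09916461821711939, 0.1024162327246867] [[0.9999993257050468, 0.0007575072770256519, 0.00088021143723308, -9.759605869880117e-05], [0.0006491054296534118, 0.26389662144756043, -0.9645507513089716, -0.17736487452371258], [-0.0009629390376222293, 0.9645506722672923, 0.26389595180131437, 0.06584937043462477], [0.0, 0.0, 0.0, 1.0]]
pos [0.4206 0.0991 0.1024] F [ 0.5 -0.3 -0.6] w 0.0 t 3.95 yawx 0.024 toolz [-0.02  1.   -0.  ] tooly [-0. -0. -1.]
```

```bash
python3 -m creep '{"travel":[[0,-0.1,0],[0,-0.25,0],[0,-0.25,0],[0,-0.25,0]],"twist":[0,0,0,0],"hand":[0,0,0,0]}'
python3 - <<'E'
from h import *
go([]);snap('wrist','w4');snap('scene','s4')
a=cv2.imread('pics/w4.png')[100:420,180:460];b=cv2.imread('pics/s4.png')[160:230,290:370]
c=cv2.imread('pics/s3.png')[160:230,290:370]
cv2.imwrite('pics/c4.png',np.hstack([cv2.resize(a,(480,560)),np.vstack([cv2.resize(b,(320,280),interpolation=2),cv2.resize(c,(320,280),interpolation=2)])]))
E
```

```text
time_s: 4.35
position: [0.4208, 0.0991, 0.1127]
orientation: [-0.707, 0.707, 0.009, -0.008]
force: [-0.4, 0.3, -0.0]
gripper_width: -0.0002
pos [0.4208 0.0991 0.1127] F [-0.4  0.3 -0. ] w -0.2 t 4.35 yawx 0.0238 toolz [-0.02  1.   -0.  ] tooly [ 0.001 -0.    -1.   ]
```

View pics/c4.png

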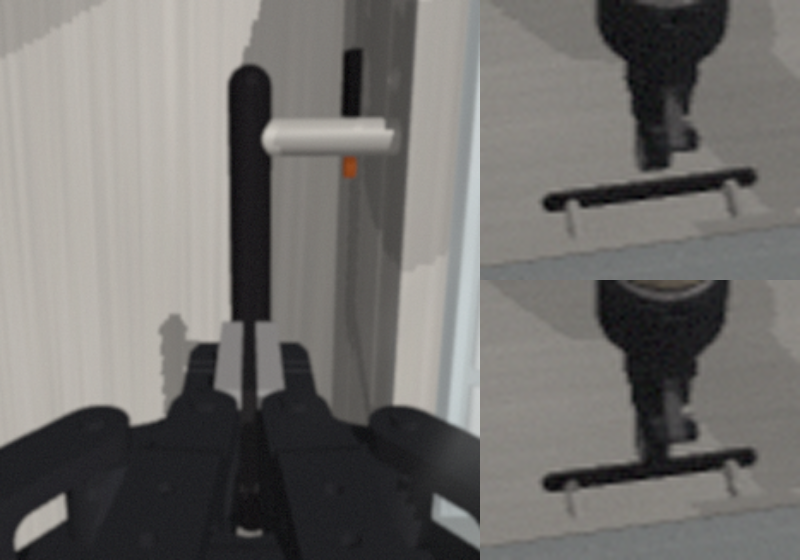

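Run:
```python
from h import *
p=np.array(manip.get_state()['position'])
print('tip proj s4',proj('s4',p),'observed (333.7,202)'); print(proj('s4',p+[0,0,.01]),proj('s4',p+[-.01,0,0]))
print('w4 tcp',proj('w4',p))
print('tri tip', tri(('s4',(333.7,202)),('w4',(180+248/1.714,100+325/1.75))))
```

```text
tip proj s4 (np.float64(331.6615282656592), np.float64(208.8153612307919)) observed (333.7,202)
(np.float64(331.80088600952917), np.float64(206.4662353114253)) (np.float64(331.0523010079254), np.float64(205.7840780378284))
w4 tcp (np.float64(324.8584574317367), np.float64(273.6984341671594))
tri tip (array([0.42025614, 0.10341831, 0.13986655]), [np.float64(0.1), np.float64(0.1)])
```

```bash
python3 -m creep '{"travel":[[0,0.2,0],[0,0.3,0],[0,0.3,0]],"twist":[0,0,0],"hand":[0,0,0]}'; python3 -m creep '{"travel":[[0,0.06,0],[0,0.12,0],[0,0.12,0]],"twist":[0,0,0],"hand":[0,0,0]}'
```

```text
time_s: 4.75
position: [0.4198, 0.0989, 0.0994]
orientation: [-0.707, 0.707, 0.008, -0.009]
force: [1.6, -0.7, 0.4]
gripper_width: -0.0003
time_s: 5.05
position: [0.4203, 0.0991, 0.0953]
orientation: [-0.707, 0.707, 0.008, -0.009]
force: [-0.1, 0.0, -0.1]
gripper_width: -0.0
```

```bash
for i in 1 2; do python3 -m creep '{"travel":[[0,0.1,0],[0,0.1,0]],"twist":[0,0],"hand":[0,0]}' | grep -E "pos|force"; done
```

```text
position: [0.4205, 0.0991, 0.0913]
force: [-0.6, -0.1, -0.7]
position: [0.4209, 0.0991, 0.0905]
force: [-9.3, -3.9, 32.4]
```

```bash
python3 -m creep '{"travel":[[0,-0.3,0],[0,-0.9,0],[0,-0.9,0],[0,-0.9,0],[0,-0.9,0],[0,-0.4,0],[0,0.1,0],[0,0.5,0],[0,0.54,0],[0,0.54,0]],"twist":[0,0,0,0,0,0,0,0,0,0],"hand":[0,30,30,30,30,30,30,30,30,30]}'; python3 -m creep '{"travel":[[0,0,0],[0,0,0],[0,0,0],[0,0,0],[0,0,0],[0,0,0]],"twist":[0,0,0,0,0,0],"hand":[20,10,0,0,0,0]}' 30
```

```text
time_s: 6.45
position: [0.4199, 0.0992, 0.0654]
orientation: [0.707, -0.707, -0.008, 0.009]
force: [-0.3, -0.2, 0.2]
gripper_width: 0.0301
time_s: 7.05
position: [0.4214, 0.0994, 0.0666]
orientation: [0.707, -0.707, -0.009, 0.008]
force: [-0.2, -0.2, 5.3]
gripper_width: 0.0108
```

```bash
python3 -m creep '{"travel":[[0.004,-0.15,0],[0.014,-0.305,0],[0.03,-0.457,0],[0.055,-0.608,0],[0.107,-0.91,0],[0.171,-1.207,0],[0.171,-1.207,0]],"twist":[0,0,0,0,0,0,0],"hand":[0,0,0,0,0,0,0]}' 30
python3 - <<'E'
from h import *
s=manip.get_state()
h0=lidpt(.2,.244,0,.01);off=np.array(s['position'])-h0;print('off',off, 'tau',np.round(s['wrist_torque'],2))
L=[(lidpt(th,.244,0,.01)+off,None) for th in np.arange(.3,1.31,.1).tolist()+[1.35,1.38]]
go(L)
E
```

```text
time_s: 7.75
position: [0.4279, 0.0995, 0.1151]
orientation: [0.707, -0.707, -0.009, 0.008]
force: [3.0, 0.6, -3.3]
gripper_width: 0.0109
off [-0.00102056  0.00056155 -0.05322474] tau [ 0.32 -0.54 -0.02]
pos [0.4279 0.0995 0.1151] F [ 3.   0.6 -3.3] w 10.9 t 7.75 yawx 0.0236 toolz [-0.02  1.    0.  ] tooly [ 0.001  0.    -1.   ]
[0.435 0.1   0.138] -> [0.176, -0.584, 0.0] twist None
[0.444 0.1   0.161] -> [0.409, -1.148, 0.0] twist None
[0.456 0.1   0.183] -> [0.698, -1.686, 0.0] twist None
[0.469 0.1   0.203] -> [1.038, -2.192, 0.0] twist None
[0.485 0.101 0.222] -> [1.428, -2.662, 0.0] twist None
[0.502 0.101 0.239] -> [1.862, -3.091, 0.0] twist None
[0.521 0.102 0.254] -> [2.338, -3.474, -0.0] twist None
[0.542 0.102 0.267] -> [2.849, -3.807, -0.0] twist None
[0.563 0.103 0.279] -> [3.39, -4.088, -0.0] twist None
[0.586 0.103 0.288] -> [3.957, -4.314, -0.001] twist None
[0.609 0.104 0.295] -> [4.544, -4.481, -0.001] twist None
[0.621 0.104 0.297] -> [4.843, -4.543, -0.001] twist None
[0.629 0.104 0.298] -> [5.024, -4.573, -0.001] twist None
```

```bash
python3 -m creep '{"travel":[[0.08,-0.29,0],[0.176,-0.584,0],[0.285,-0.87,0],[0.409,-1.148,0],[0.545,-1.42,0],[0.698,-1.686,0],[0.86,-1.945,0],[1.038,-2.192,0],[1.23,-2.43,0],[1.428,-2.662,0],[1.64,-2.88,0],[1.862,-3.091,0],[2.095,-3.29,0],[2.338,-3.474,0],[2.59,-3.645,0],[2.849,-3.807,0],[3.12,-3.953,0],[3.39,-4.088,0],[3.39,-4.088,0]],"twist":[0,0,0,0,0,0,0,0,0,0,0,0,0,0,0,0,0,0,0],"hand":[0,0,0,0,0,0,0,0,0,0,0,0,0,0,0,0,0,0,0]}'
python3 - <<'E'
from h import *
s=manip.get_state();p=np.array(s['position'])
off=np.array([-.001,.0006,-.0532])
print(lidpt(1.1,.244,0,.01)+off-p)
L=[(lidpt(th,.244,0,.01)+off,None) for th in (1.15,1.2,1.25,1.3,1.33,1.36,1.38)]
go(L)
E
```

```text
time_s: 9.65
position: [0.5637, 0.1034, 0.2827]
orientation: [-0.707, 0.707, 0.009, -0.008]
force: [-8.1, 0.5, 14.2]
gripper_width: 0.0109
[-0.00045388 -0.00070195 -0.00385956]
pos [0.5637 0.1034 0.2827] F [-8.1  0.5 14.2] w 10.9 t 9.65 yawx 0.0239 toolz [-0.02  1.   -0.  ] tooly [ 0.002  0.    -1.   ]
[0.574 0.103 0.284] -> [0.269, -0.023, -0.018] twist None
[0.586 0.103 0.288] -> [0.555, -0.129, -0.018] twist None
[0.598 0.103 0.292] -> [0.847, -0.22, -0.018] twist None
[0.609 0.104 0.295] -> [1.142, -0.296, -0.018] twist None
[0.617 0.104 0.296] -> [1.321, -0.335, -0.018] twist None
[0.624 0.104 0.297] -> [1.501, -0.368, -0.019] twist None
[0.629 0.104 0.298] -> [1.622, -0.387, -0.019] twist None
```

```bash
python3 -m creep '{"travel":[[-0.05,-0.11,0],[0.24,-0.23,0],[0.52,-0.34,0],[0.82,-0.43,0],[1.12,-0.51,0],[1.27,-0.545,0],[1.27,-0.545,0]],"twist":[0,0,0,0,0,0,0],"hand":[0,0,0,0,0,0,0]}'
python3 - <<'E'
from h import *
s=manip.get_state();p=np.array(s['position'])
print('tau',s['wrist_torque']);go([])
d=p-lidpt(1.3,.244,0,.01);print(d)
E
```

```text
time_s: 10.35
position: [0.6146, 0.1049, 0.3009]
orientation: [0.708, -0.706, -0.009, 0.008]
force: [-1.1, 4.2, 3.6]
gripper_width: 0.0107
tau [0.82886972 0.56535402 0.09302918]
pos [0.6146 0.1049 0.3009] F [-1.1  4.2  3.6] w 10.7 t 10.35 yawx 0.0245 toolz [-0.02  1.    0.  ] tooly [ 0.002  0.002 -1.   ]
[ 0.00422914  0.00172564 -0.04689861]
```

```bash
python3 -m creep '{"travel":[[0.12,-0.02,0],[0.24,-0.04,0],[0.24,-0.04,0]],"twist":[0,0,0],"hand":[0,0,0]}'
python3 - <<'E'
from h import *
snap('scene','s5');snap('top','t5')
a=cv2.imread('pics/s5.png')[130:330,220:460]
cv2.imwrite('pics/c5.png',cv2.resize(a,None,fx=3,fy=3,interpolation=2))
E
```

```text
time_s: 10.65
position: [0.6235, 0.105, 0.3024]
orientation: [0.707, -0.707, -0.009, 0.008]
force: [-2.0, 3.6, 4.5]
gripper_width: 0.0106
```

View pics/c5.png

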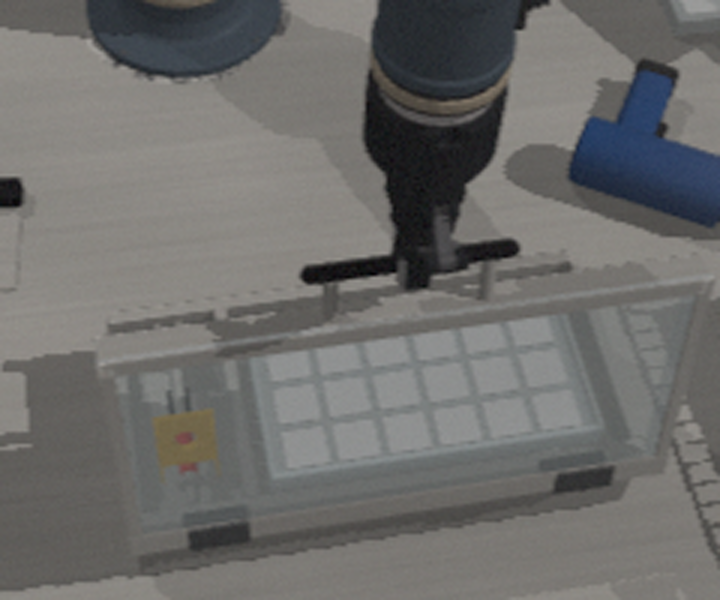

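Run:
```python
from h import *
from scipy.optimize import least_squares
hl=(220+519/3,130+246/3);hr=(220+302/3,130+275/3);ho=(220+185/3,130+438/3)
f=lambda v:np.r_[np.array(proj('s5',lidpt(v[0],.244,.065,.01)))-hl,np.array(proj('s5',lidpt(v[0],.244,-.065,.01)))-hr]
s=least_squares(f,[1.35]);print('theta',s.x,s.fun)
for th in (s.x[0],1.35,1.38):
    g=lambda v:np.array(proj('s5',lidpt(th,v[0],v[1],-.004)))-ho
    q=least_squares(g,[.1,-.155]);print(th,q.x,q.fun)
# rod angle as function of r at rest
P=np.array([-.072,.095]);H=np.array([.104,.110])
for r in (.09,.093,.096,.1,.105,.11,.114):
    def e(v):
        th,ph=v;hole=H+[-r*np.cos(th)-.004*np.sin(th),r*np.sin(th)-.004*np.cos(th)]
        return hole-(P+.140*np.array([np.cos(ph),np.sin(ph)]))
    v=least_squares(e,[.87,.7]).x;print(r,v)
```

```text
theta [1.35814336] [-4.20213268  1.1491623   1.14467104  0.23239493]
1.358143361061823 [ 0.09040534 -0.15238217] [ 0.00000000e+00 -5.68434189e-14]
1.35 [ 0.08959878 -0.15237544] [0. 0.]
1.38 [ 0.09267933 -0.15240084] [ 0.00000000e+00 -5.68434189e-14]
0.09 [0.86205823 0.61455272]
0.093 [0.86476394 0.63613158]
0.096 [0.86661868 0.65765   ]
0.1 [0.86790936 0.68627354]
0.105 [0.86785014 0.72198809]
0.11 [0.86617491 0.75767955]
0.114 [0.86381414 0.78624698]
```

```bash
python3 -m creep '{"travel":[[0.1,-0.015,0],[0.17,-0.025,0],[0.17,-0.025,0]],"twist":[0,0,0],"hand":[0,0,0]}'
python3 - <<'E'
from h import *
print(manip.get_state()['joint_positions'].round(2))
E
```

```text
time_s: 11.05
position: [0.6301, 0.1052, 0.3032]
orientation: [0.707, -0.707, -0.009, 0.008]
force: [-2.4, 4.1, 4.6]
gripper_width: 0.0108
[ 0.24  0.42 -0.68  1.45  0.26  1.36 -0.42]
```

Run:
```python
from h import *
s=manip.get_state();p=np.array(s['position'])
y=np.pi/2+.023
go([(p+[0,0,.055],None),([*C([-.09,0,0])[:2],.35],None),([*C([-.09,-.155,0])[:2],.25],y),([*C([-.0,-.155,0])[:2],.13],y)])
```

```text
pos [0.6301 0.1052 0.3032] F [-2.4  4.1  4.6] w 10.8 t 11.05 yawx 0.0249 toolz [-0.02  1.    0.  ] tooly [ 0.001  0.001 -1.   ]
[0.63  0.105 0.358] -> [0.002, -1.375, 0.001] twist None
[0.472 0.1   0.35 ] -> [-3.951, -1.175, -0.03] twist None
[ 0.476 -0.055  0.25 ] -> [-3.962, 1.321, -3.908] twist -1.569
[ 0.566 -0.053  0.13 ] -> [-1.716, 4.324, -3.915] twist -1.569
```

```bash
python3 -m creep '{"travel":[[0,0,0],[0,0,0],[0,0,0],[0,-0.4,0],[0,-1.0,0],[0,-1.4,0],[0,-1.4,0],[-1,-1.4,0],[-2,-1.4,0],[-3,-1.4,0],[-3.95,-1.4,0],[-3.95,-1.4,0]],"twist":[0,0,0,0,0,0,0,0,0,0,0,0],"hand":[20,30,30,30,30,30,30,30,30,30,30,30]}' 30
python3 -m creep '{"travel":[[0,0,-1],[0,0,-2],[0,1,-3],[0,2,-3.9],[0,2.6,-3.9],[0,2.6,-3.9],[0,2.6,-3.9],[0,2.6,-3.9],[0,2.6,-3.9],[0,2.6,-3.9],[0,2.6,-3.9],[0,2.6,-3.9],[0,2.6,-3.9]],"twist":[-0.15,-0.3,-0.45,-0.6,-0.75,-0.9,-1.05,-1.2,-1.35,-1.5,-1.57,-1.57,-1.57],"hand":[30,30,30,30,30,30,30,30,30,30,30,30,30]}'
python3 - <<'E'
from h import *
print(manip.get_state()['joint_positions'].round(2))
y=np.pi/2+.023
go([([*C([-.09,-.155,0])[:2],.13],y),([*C([0,-.155,0])[:2],.11],y)])
snap('wrist','w6');snap('scene','s6')
E
```

```text
time_s: 12.25
position: [0.4679, 0.1002, 0.3576]
orientation: [-0.706, 0.709, 0.008, -0.009]
force: [0.4, 0.4, 1.4]
gripper_width: 0.03
time_s: 13.55
position: [0.4758, -0.0561, 0.2535]
orientation: [0.495, -0.495, -0.505, 0.505]
force: [-0.3, -0.6, -0.4]
gripper_width: 0.03
[ 0.69  0.16 -0.73  1.87  0.12  1.15  1.51]
pos [ 0.4758 -0.0561  0.2535] F [-0.3 -0.6 -0.4] w 30.0 t 13.55 yawx 1.5912 toolz [-1.   -0.02  0.  ] tooly [-0.001  0.    -1.   ]
[ 0.476 -0.055  0.13 ] -> [0.027, 3.087, 0.002] twist -0.003
[ 0.566 -0.053  0.11 ] -> [0.033, 3.585, -2.249] twist -0.003
```

View pics/w6.png

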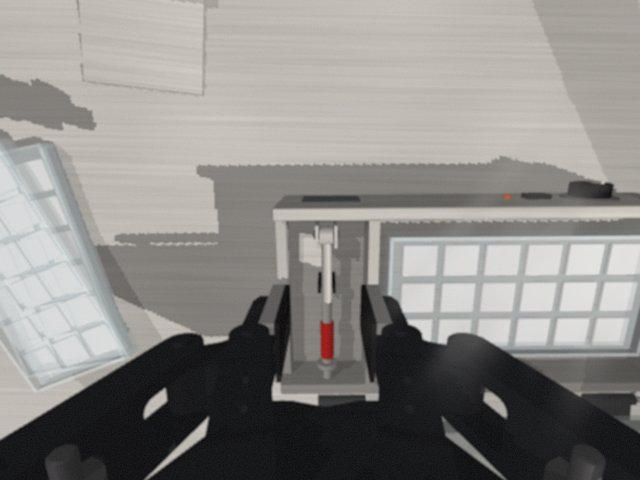

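Run:
```python
from h import *
for ph in (0,.04,.08):
    print(ph,[np.round(proj('w6',C([-.072+s*np.cos(ph),-.155,.095+s*np.sin(ph)])),1) for s in (0,.09,.13,.156)])
print('lid-front edge corner chest', np.round(proj('w6',C([-.1,-.115,.105])),1))
```

```text
0 [array([327.2, 235. ]), array([327.3, 320. ]), array([327.4, 354.3]), array([327.4, 375.6])]
0.04 [array([327.2, 235. ]), array([327.3, 321.6]), array([327.4, 357. ]), array([327.5, 379.2])]
0.08 [array([327.2, 235. ]), array([327.4, 323.1]), array([327.4, 359.6]), array([327.5, 382.7])]
lid-front edge corner chest [370.9 207.9]
```

```bash
python3 -m creep '{"travel":[[0.03,1,0],[0.03,2,-0.5],[0.03,3,-1],[0.03,3.6,-1.7],[0.03,3.6,-2.32],[0.03,4.2,-2.32],[0.03,4.8,-2.32],[0.03,5.19,-2.32],[0.03,5.19,-2.32]],"twist":[0,0,0,0,0,0,0,0,0],"hand":[30,30,30,30,30,30,30,30,30]}' 
python3 -m creep '{"travel":[[0,0,0],[0,0,0],[0,0,0],[0,0,0],[0,0,0],[0,0,0]],"twist":[0,0,0,0,0,0],"hand":[20,10,0,0,0,0]}' 30
```

```text
time_s: 14.55
position: [0.5669, -0.0524, 0.0444]
orientation: [0.495, -0.493, -0.505, 0.507]
force: [-1.1, 0.6, 0.8]
gripper_width: 0.0299
time_s: 15.15
position: [0.5696, -0.0526, 0.0473]
orientation: [-0.494, 0.495, 0.506, -0.505]
force: [1.8, -2.7, 1.2]
gripper_width: 0.0087
```

```bash
python3 -m creep '{"travel":[[0,-0.1,0.01],[0,-0.19,0.02],[0,-0.279,0.035],[0,-0.37,0.055],[0,-0.46,0.08],[0,-0.549,0.111],[0,-0.64,0.145],[0,-0.72,0.185],[0,-0.805,0.227],[0,-0.89,0.275],[0,-0.965,0.325],[0,-0.965,0.325]],"twist":[0,0,0,0,0,0,0,0,0,0,0,0],"hand":[0,0,0,0,0,0,0,0,0,0,0,0]}'
python3 - <<'E'
from h import *
go([]);snap('wrist','w7');snap('scene','s7');snap('top','t7')
a=cv2.imread('pics/w7.png')[140:440,220:430];b=cv2.imread('pics/s7.png')[200:300,240:300];
cv2.imwrite('pics/c7.png',np.hstack([cv2.resize(a,(420,600),interpolation=2),cv2.resize(b,(360,600),interpolation=2)]))
E
```

```text
time_s: 16.35
position: [0.5541, -0.0531, 0.0852]
orientation: [0.495, -0.494, -0.505, 0.507]
force: [-3.3, -5.1, -4.8]
gripper_width: 0.0086
pos [ 0.5541 -0.0531  0.0852] F [-3.3 -5.1 -4.8] w 8.6 t 16.35 yawx 1.5936 toolz [-1.   -0.02  0.  ] tooly [-0.003 -0.001 -1.   ]
```

View pics/c7.png

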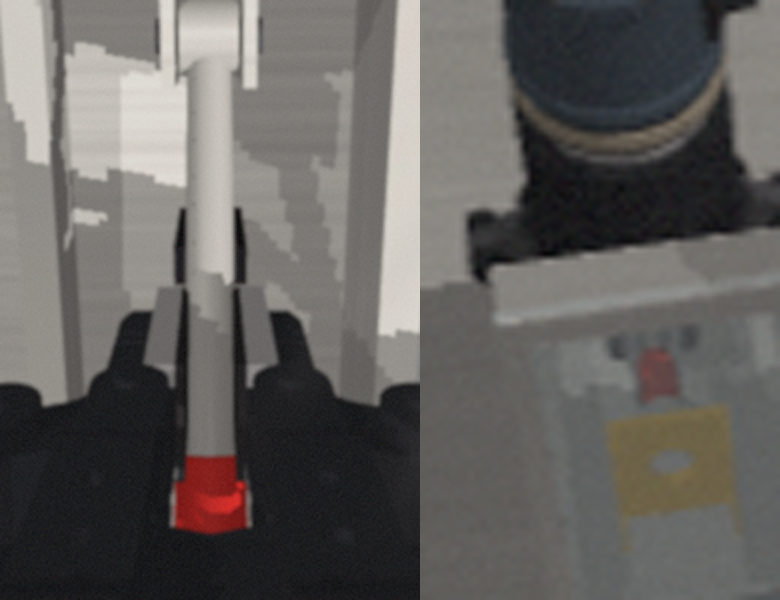

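```bash
cat >> h.py <<'E'
def rodpt(ph,s,n=0): return C([-.072+s*np.cos(ph)-n*np.sin(ph),-.155,.095+s*np.sin(ph)+n*np.cos(ph)])
def red(f,box):
    im=cv2.imread(f'pics/{f}.png').astype(int);x0,y0,x1,y1=box;c=im[y0:y1,x0:x1]
    m=(c[:,:,2]-c[:,:,1]>35)&(c[:,:,2]-c[:,:,0]>35);ys,xs=np.nonzero(m)
    return len(xs),xs.min()+x0,xs.max()+x0,ys.min()+y0,ys.max()+y0,round(xs.mean()+x0,1),round(ys.mean()+y0,1)
E
python3 - <<'E'
from h import *
print(red('w7',(280,330,380,420)),red('s7',(260,245,300,285)),red('t7',(350,170,400,240)))
for ph in (.5,.55,.6,.65,.7):
    print(ph,'w',[np.round(proj('w7',rodpt(ph,s,.007)),1)[1] for s in (.09,.13)],'s',[np.round(proj('s7',rodpt(ph,s)),1) for s in (.09,.13)],'t',[np.round(proj('t7',rodpt(ph,s)),1) for s in (.09,.13)])
E
```

```text
Traceback (most recent call last):
  File "h.py", line 45, in red
    return len(xs),xs.min()+x0,xs.max()+x0,ys.min()+y0,ys.max()+y0,round(xs.mean()+x0,1),round(ys.mean()+y0,1)
                   ~~~~~~^^
ValueError: zero-size array to reduction operation minimum which has no identity
```

Run:
```python
from h import *
print(red('w7',(280,330,380,420)),red('s7',(260,245,300,285)))
for ph in (.5,.55,.6,.65,.7):
    print(ph,'w',[np.round(proj('w7',rodpt(ph,s,.007)),1)[1] for s in (.09,.13)],'s',[np.round(proj('s7',rodpt(ph,s)),1) for s in (.09,.11,.13)])
```

```text
(1247, np.int64(307), np.int64(343), np.int64(368), np.int64(406), np.float64(325.0), np.float64(387.7)) (4, np.int64(277), np.int64(280), np.int64(259), np.int64(262), np.float64(278.2), np.float64(260.2))
0.5 w [np.float64(368.6), np.float64(488.8)] s [array([278.2, 260.7]), array([278.8, 265.1]), array([279.5, 269.7])]
0.55 w [np.float64(368.5), np.float64(495.5)] s [array([278., 259.]), array([278.6, 263. ]), array([279.2, 267.2])]
0.6 w [np.float64(367.9), np.float64(501.7)] s [array([277.8, 257.3]), array([278.3, 260.9]), array([278.8, 264.6])]
0.65 w [np.float64(366.4), np.float64(507.3)] s [array([277.5, 255.5]), array([278. , 258.7]), array([278.5, 262. ])]
0.7 w [np.float64(364.2), np.float64(512.1)] s [array([277.3, 253.7]), array([277.7, 256.5]), array([278.1, 259.3])]
```

```bash
python3 -m creep '{"travel":[[0,0,0],[0,0,0],[0,0,0],[0,-1,0.5],[0,-2,1],[0,-3,1.5],[0,-4,2.2],[0,-4.2,2.2],[0,-4.2,2.2]],"twist":[0,0,0,0,0,0,0,0,0],"hand":[20,30,30,30,30,30,30,30,30]}'
python3 - <<'E'
from h import *
go([]);snap('wrist','w8');snap('scene','s8')
b=red('w8',(290,230,360,440));print(b,red('s8',(260,240,300,285)))
for ph in (.5,.55,.6,.65,.7):
    print(ph,'w',[np.round(proj('w8',rodpt(ph,s,.0)),1)[1] for s in (.09,.13,.14,.156)],'s',[np.round(proj('s8',rodpt(ph,s)),1) for s in (.09,.11,.13)])
print('hole',[np.round(proj('w8',lidpt(1.385,r,-.155,-.004)),1) for r in(.09,.1)])
a=cv2.imread('pics/w8.png')[190:450,220:430];c=cv2.imread('pics/s8.png')[200:300,240:300]
cv2.imwrite('pics/c8.png',np.hstack([cv2.resize(a,(440,545),interpolation=2),cv2.resize(c,(327,545),interpolation=2)]))
E
```

```text
time_s: 17.4
position: [0.4691, -0.0542, 0.2553]
orientation: [-0.492, 0.496, 0.507, -0.505]
force: [0.1, -0.2, 0.1]
gripper_width: 0.0299
pos [ 0.4691 -0.0542  0.2553] F [ 0.1 -0.2  0.1] w 29.9 t 17.4 yawx 1.594 toolz [-1.   -0.02 -0.01] tooly [ 0.005 -0.002 -1.   ]
(723, np.int64(317), np.int64(332), np.int64(336), np.int64(383), np.float64(324.2), np.float64(359.4)) (17, np.int64(277), np.int64(280), np.int64(259), np.int64(265), np.float64(278.2), np.float64(261.4))
0.5 w [np.float64(335.9), np.float64(382.3), np.float64(394.3), np.float64(413.9)] s [array([278.2, 260.7]), array([278.8, 265.1]), array([279.5, 269.7])]
0.55 w [np.float64(335.9), np.float64(383.3), np.float64(395.6), np.float64(415.9)] s [array([278., 259.]), array([278.6, 263. ]), array([279.2, 267.2])]
0.6 w [np.float64(335.6), np.float64(383.8), np.float64(396.5), np.float64(417.4)] s [array([277.8, 257.3]), array([278.3, 260.9]), array([278.8, 264.6])]
0.65 w [np.float64(335.1), np.float64(384.0), np.float64(397.0), np.float64(418.4)] s [array([277.5, 255.5]), array([278. , 258.7]), array([278.5, 262. ])]
0.7 w [np.float64(334.3), np.float64(383.8), np.float64(397.0), np.float64(419.0)] s [array([277.3, 253.7]), array([277.7, 256.5]), array([278.1, 259.3])]
hole [array([325.2, 458. ]), array([325.2, 466.7])]
```

View pics/c8.png

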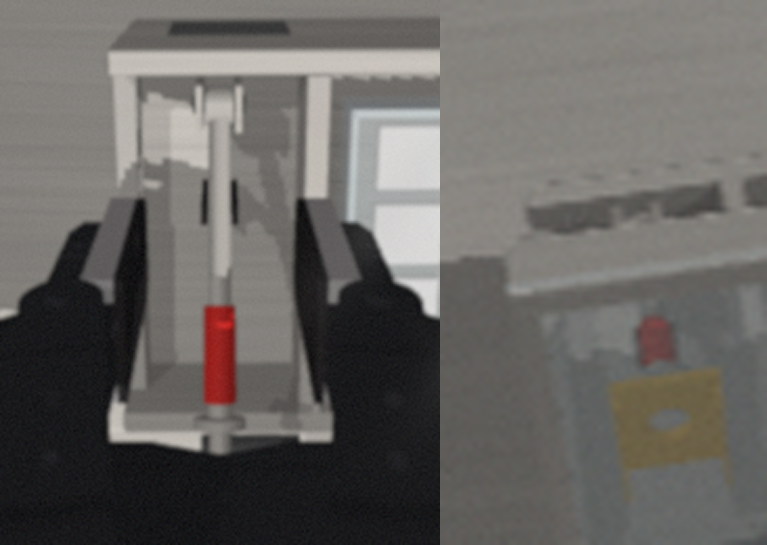

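Run:
```python
from h import *
print(red('scene0',(265,260,300,300)),red('top0',(360,180,390,200)))
for ph in(.04,.06,.08): print([np.round(proj('scene0',rodpt(ph,s)),1) for s in(.09,.11,.13)],[np.round(proj('top0',rodpt(ph,s)),1) for s in(.09,.11,.13)])
# other static scene ref: s8 vs model hinge handle
from scipy.optimize import least_squares
for th in (1.36,1.385,1.40):
    g=lambda v:np.array(proj('s8',lidpt(th,v[0],v[1],-.004)))-(281.3,277.)
    q=least_squares(g,[.1,-.155]);print(th,q.x, 'hl',np.round(proj('s8',lidpt(th,.244,.065,.01)),1),np.round(proj('s8',lidpt(th,.244,-.065,.01)),1))
im=cv2.imread('pics/s8.png');c=im[195:235,310:405];m=(c.max(2)<48).astype(np.uint8)
n,l,st,ce=cv2.connectedComponentsWithStats(m)
for i in range(1,n):
    if st[i,4]>60:
        ys,xs=np.nonzero(l==i);print(st[i],[(xs[xs==e].mean()+310,ys[xs==e].mean()+195) for e in(xs.min(),xs.max())])
```

```text
Traceback (most recent call last):
  File "h.py", line 45, in red
    return len(xs),xs.min()+x0,xs.max()+x0,ys.min()+y0,ys.max()+y0,round(xs.mean()+x0,1),round(ys.mean()+y0,1)
                   ~~~~~~^^
ValueError: zero-size array to reduction operation minimum which has no identity
```

```bash
sed -i 's/>35)&(c\[:,:,2\]-c\[:,:,0\]>35)/>22)\&(c[:,:,2]-c[:,:,0]>15)/; s/    return len(xs),/    if not len(xs): return None\n    return len(xs),/' h.py
python3 - <<'E'
from h import *
print(red('scene0',(265,272,300,300)),red('top0',(360,180,390,200)),red('s8',(265,250,300,270)))
for ph in(.04,.06,.08): print([np.round(proj('scene0',rodpt(ph,s)),1) for s in(.09,.11,.13)],[np.round(proj('top0',rodpt(ph,s)),1) for s in(.09,.11,.13)])
from scipy.optimize import least_squares
for th in (1.36,1.385,1.40):
    g=lambda v:np.array(proj('s8',lidpt(th,v[0],v[1],-.004)))-(281.3,277.)
    q=least_squares(g,[.1,-.155]);print(th,q.x, 'hl',np.round(proj('s8',lidpt(th,.244,.065,.01)),1),np.round(proj('s8',lidpt(th,.244,-.065,.01)),1))
im=cv2.imread('pics/s8.png');c=im[195:235,310:405];m=(c.max(2)<48).astype(np.uint8)
n,l,st,ce=cv2.connectedComponentsWithStats(m)
for i in range(1,n):
    if st[i,4]>60:
        ys,xs=np.nonzero(l==i);print(st[i],[(xs[xs==e].mean()+310,ys[xs==e].mean()+195) for e in(xs.min(),xs.max())])
E
```

```text
(40, np.int64(280), np.int64(284), np.int64(278), np.int64(286), np.float64(281.9), np.float64(282.4)) (24, np.int64(373), np.int64(377), np.int64(190), np.int64(195), np.float64(374.7), np.float64(192.5)) (41, np.int64(277), np.int64(282), np.int64(258), np.int64(266), np.float64(279.0), np.float64(262.0))
[array([279.8, 273. ]), array([280.8, 280.1]), array([281.8, 287.4])] [array([375.3, 205.7]), array([374.8, 197.8]), array([374.4, 189.9])]
[array([279.8, 272.6]), array([280.8, 279.6]), array([281.8, 286.9])] [array([375.3, 205.5]), array([374.9, 197.6]), array([374.4, 189.7])]
[array([279.7, 272.2]), array([280.7, 279.1]), array([281.7, 286.3])] [array([375.3, 205.4]), array([374.9, 197.4]), array([374.4, 189.5])]
1.36 [ 0.08753182 -0.15342755] hl [388.9 213.3] [321.9 222.1]
1.385 [ 0.0900818  -0.15344454] hl [389.7 215.5] [322.4 224.4]
1.4 [ 0.09171695 -0.15345523] hl [390.3 216.9] [322.7 225.8]
[ 11  18  73  14 390] [(np.float64(321.0), np.float64(224.0)), (np.float64(393.0), np.float64(214.5))]
```

Run:
```python
from h import *
snap('top','t8');print(red('t8',(360,175,395,225)))
for ph in(.5,.55,.6,.65): print(ph,[np.round(proj('t8',rodpt(ph,s)),1) for s in(.09,.11,.13)])
print([np.round(proj('t8',lidpt(1.38,.244,y,.01)),1) for y in (.065,-.065)])
a=cv2.imread('pics/t8.png')[165:245,340:410];b=cv2.imread('pics/t8.png')[165:245,280:350]
cv2.imwrite('pics/c9.png',np.hstack([cv2.resize(a,(400,457),interpolation=2),cv2.resize(b,(400,457),interpolation=2)]))
```

```text
None
0.5 [array([376.2, 206.2]), array([376. , 198.2]), array([375.7, 190.1])]
0.55 [array([376.3, 206.7]), array([376.1, 198.8]), array([375.9, 190.8])]
0.6 [array([376.5, 207.4]), array([376.3, 199.5]), array([376.1, 191.6])]
0.65 [array([376.6, 208.1]), array([376.4, 200.4]), array([376.3, 192.6])]
[array([274. , 159.6]), array([335.9, 156.4])]
```

Run:
```python
from h import *
go([([*C([-.015,-.19,0])[:2],.22],.023)])
```

```text
pos [ 0.4675 -0.0544  0.2519] F [ 0.3  0.9 -0.1] w 29.7 t 17.55 yawx 1.5944 toolz [-1.   -0.02  0.  ] tooly [-0.002  0.001 -1.   ]
[ 0.551 -0.088  0.22 ] -> [-0.897, 0.793, -2.078] twist 1.571
```

```bash
python3 -m creep '{"travel":[[-0.5,0,0],[-0.9,0,0],[-0.9,0,0],[-0.9,0,0],[-0.9,0,0],[-0.9,0,0],[-0.9,0,0],[-0.9,0,0],[-0.9,0,-1],[-0.9,0,-2.08],[-0.9,0.4,-2.08],[-0.9,0.8,-2.08],[-0.9,0.8,-2.08],[-0.9,0.8,-2.08]],"twist":[0.15,0.3,0.45,0.6,0.75,0.9,1.05,1.2,1.35,1.5,1.57,1.57,1.57,1.57],"hand":[30,30,30,30,30,30,30,30,30,30,30,30,30,30]}'
python3 - <<'E'
from h import *
snap('wrist','w9');print(red('w9',(330,120,520,300)))
for ph in(.5,.55,.6,.65): print(ph,[np.round(proj('w9',rodpt(ph,s)),1) for s in(0,.09,.11,.13,.14,.156)])
print('hole',[np.round(proj('w9',lidpt(1.38,r,-.155,-.004)),1) for r in(.088,.092,.1)])
a=cv2.imread('pics/w9.png')[60:360,240:640]
cv2.imwrite('pics/c9.png',cv2.resize(a,(800,600),interpolation=2))
E
```

```text
time_s: 18.95
position: [0.5515, -0.0882, 0.2198]
orientation: [0.707, -0.707, -0.008, 0.01]
force: [-1.2, -0.6, 0.6]
gripper_width: 0.0303
(3514, np.int64(351), np.int64(519), np.int64(161), np.int64(254), np.float64(462.7), np.float64(200.3))
0.5 [array([257.3, 182. ]), array([356.3, 188.3]), array([382.8, 190. ]), array([411.4, 191.8]), array([426.5, 192.7]), array([452. , 194.4])]
0.55 [array([257.3, 182. ]), array([353.5, 188.9]), array([379.8, 190.8]), array([408.3, 192.9]), array([423.6, 194. ]), array([449.4, 195.8])]
0.6 [array([257.3, 182. ]), array([350.4, 189.6]), array([376.3, 191.7]), array([404.7, 194. ]), array([419.9, 195.2]), array([445.9, 197.3])]
0.65 [array([257.3, 182. ]), array([346.9, 190.2]), array([372.3, 192.6]), array([400.3, 195.1]), array([415.5, 196.5]), array([441.5, 198.9])]
hole [array([500.5, 200.6]), array([502.4, 201.7]), array([506.5, 204. ])]
```

View pics/c9.png

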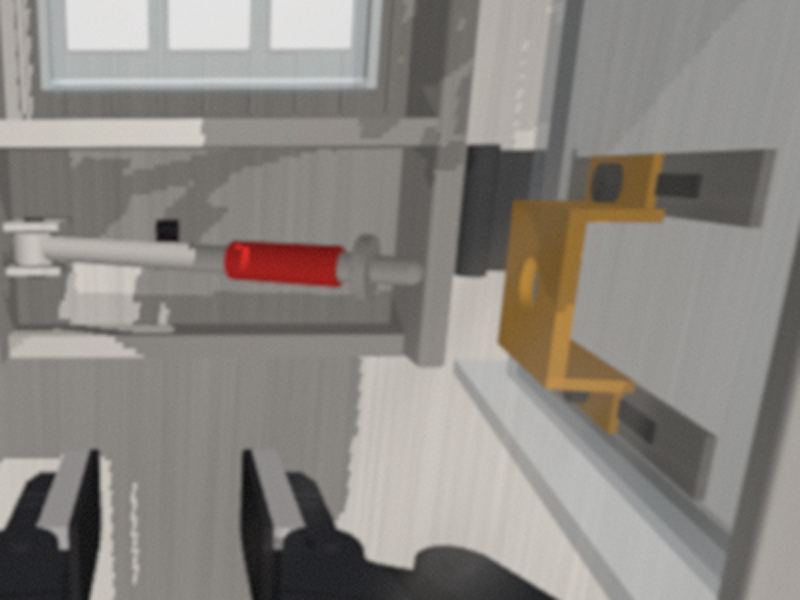

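Run:
```python
from h import *
y=np.pi/2+.023
go([([*C([-.06,-.155,0])[:2],.22],y),([*C([-.0066,-.155,0])[:2],.14],y),([*C([-.0066,-.155,0])[:2],.0822],y)])
```

```text
pos [ 0.5519 -0.0883  0.2208] F [-0.4 -0.9  0.3] w 29.8 t 19.0 yawx 0.0245 toolz [-0.02  1.    0.  ] tooly [-0.001  0.001 -1.   ]
[ 0.506 -0.054  0.22 ] -> [-1.137, 0.021, 0.879] twist -1.569
[ 0.559 -0.053  0.14 ] -> [0.199, 2.02, 0.876] twist -1.569
[ 0.559 -0.053  0.082] -> [0.2, 3.465, 0.875] twist -1.569
```

```bash
python3 -m creep '{"travel":[[-0.5,0,0.5],[-1.1,0,0.88],[-1.1,0,0.88],[-1.1,0,0.88],[-1.1,0,0.88],[-1.1,0,0.88],[-1.1,0,0.88],[-1.1,0,0.88],[-1.1,0,0.88],[-1.1,0,0.88],[-1.1,0,0.88],[-0.5,1,0.88],[0.2,2,0.88],[0.2,3,0.88],[0.2,3.46,0.88],[0.2,3.46,0.88]],"twist":[-0.15,-0.3,-0.45,-0.6,-0.75,-0.9,-1.05,-1.2,-1.35,-1.5,-1.57,-1.57,-1.57,-1.57,-1.57,-1.57],"hand":[30,30,30,30,30,30,30,30,30,30,30,30,30,30,30,30]}' 
python3 -m creep '{"travel":[[0,0,0],[0,0,0],[0,0,0],[0,0,0],[0,-0.035,0.022],[0,-0.07,0.045],[0,-0.105,0.07],[0,-0.135,0.092],[0,-0.135,0.092],[0,-0.135,0.092]],"twist":[0,0,0,0,0,0,0,0,0,0],"hand":[20,10,0,0,0,0,0,0,0,0]}' 70
```

```text
time_s: 20.6
position: [0.5572, -0.0535, 0.0806]
orientation: [0.496, -0.493, -0.505, 0.507]
force: [0.4, 0.0, 0.5]
gripper_width: 0.03
time_s: 21.6
position: [0.5582, -0.0529, 0.0886]
orientation: [-0.493, 0.495, 0.508, -0.504]
force: [6.9, 1.7, -6.9]
gripper_width: 0.0079
```

```bash
python3 -m creep '{"travel":[[0,0,0],[0,0,0],[0,0,0],[0,-1,0.5],[0,-2,1],[0,-3.3,1.2],[0,-3.3,1.2],[-0.5,-3.3,1.2],[-0.88,-3.3,1.2],[-0.88,-3.3,1.2],[-0.88,-3.3,1.2],[-0.88,-3.3,1.2],[-0.88,-3.3,0.6],[-0.88,-3.3,0.12],[-0.88,-3.3,0.12],[-0.88,-3.3,0.12]],"twist":[0,0,0,0.15,0.3,0.45,0.6,0.75,0.9,1.05,1.2,1.35,1.5,1.57,1.57,1.57],"hand":[20,30,30,30,30,30,30,30,30,30,30,30,30,30,30,30]}' 30
python3 - <<'E'
from h import *
snap('wrist','w10');snap('scene','s10')
for f in('w9','w10'):
    print(red(f,(330,150,440,215)),[np.round(proj(f,rodpt(ph,s)),1)[0] for ph in (.55,.6,.65) for s in(0,.09,.13,.156)])
print(red('s8',(265,250,300,270)),red('s10',(265,250,300,270)))
print([np.round(proj('s10',rodpt(ph,.11)),1) for ph in (.55,.6,.65)])
# tip of pin: brightness profile along rod
for f in('w9','w10'):
    g=cv2.cvtColor(cv2.imread(f'pics/{f}.png'),6)
    print(f,g[190:200,405:470].mean(0).round().astype(int).tolist())
E
```

```text
time_s: 23.2
position: [0.5504, -0.0884, 0.2198]
orientation: [0.707, -0.707, -0.008, 0.01]
force: [-0.6, 0.1, -0.2]
gripper_width: 0.03
(1229, np.int64(351), np.int64(412), np.int64(180), np.int64(203), np.float64(381.1), np.float64(191.2)) [np.float64(257.3), np.float64(353.5), np.float64(408.3), np.float64(449.4), np.float64(257.3), np.float64(350.4), np.float64(404.7), np.float64(445.9), np.float64(257.3), np.float64(346.9), np.float64(400.3), np.float64(441.5)]
(1253, np.int64(349), np.int64(410), np.int64(180), np.int64(205), np.float64(378.9), np.float64(191.8)) [np.float64(258.5), np.float64(355.0), np.float64(410.0), np.float64(451.1), np.float64(258.5), np.float64(351.9), np.float64(406.4), np.float64(447.7), np.float64(258.5), np.float64(348.5), np.float64(402.1), np.float64(443.4)]
(41, np.int64(277), np.int64(282), np.int64(258), np.int64(266), np.float64(279.0), np.float64(262.0)) (35, np.int64(276), np.int64(281), np.int64(256), np.int64(263), np.float64(278.6), np.float64(259.4))
[array([278.6, 263. ]), array([278.3, 260.9]), array([278. , 258.7])]
w9 [66, 66, 79, 101, 118, 125, 126, 126, 125, 123, 122, 123, 126, 125, 126, 125, 121, 113, 108, 112, 119, 123, 124, 124, 124, 124, 123, 123, 123, 124, 123, 122, 122, 122, 122, 122, 122, 121, 122, 123, 124, 125, 124, 122, 118, 113, 109, 110, 121, 131, 136, 136, 135, 134, 134, 134, 134, 134, 135, 135, 136, 136, 123, 100, 87]
w10 [89, 110, 121, 124, 123, 122, 120, 120, 122, 121, 120, 121, 122, 118, 113, 108, 108, 114, 118, 120, 119, 119, 120, 119, 119, 117, 115, 113, 112, 111, 110, 109, 107, 106, 104, 103, 104, 104, 106, 107, 110, 112, 114, 112, 108, 102, 97, 99, 109, 122, 132, 136, 136, 134, 134, 134, 134, 134, 134, 134, 135, 136, 138, 124, 102]
```

Run:
```python
from h import *
go([([*C([-.09,-.19,0])[:2],.30],None),([*C([-.07,0.003,0])[:2],.365],None),((.631,.1052,.365),None),((.631,.1052,.300),.024)])
```

```text
pos [ 0.5501 -0.0886  0.22  ] F [-0.8 -0.6 -0.4] w 30.4 t 23.3 yawx 0.0248 toolz [-0.02  1.   -0.  ] tooly [-0.001 -0.    -1.   ]
[ 0.476 -0.09   0.3  ] -> [-1.845, -1.996, 0.012] twist None
[0.492 0.103 0.365] -> [-1.338, -3.623, 4.835] twist None
[0.631 0.105 0.365] -> [2.138, -3.628, 4.793] twist None
[0.631 0.105 0.3  ] -> [2.14, -2.003, 4.794] twist 0.001
```

```bash
python3 -m creep '{"travel":[[-1,-0.6,0],[-1.85,-1.2,0],[-1.85,-2.2,0],[-1.6,-3.2,1],[-1.4,-3.65,2],[-1.34,-3.65,3],[-1.34,-3.65,4],[-1.34,-3.65,4.8],[-0.4,-3.65,4.8],[0.6,-3.65,4.8],[1.5,-3.65,4.8],[2.14,-3.65,4.8],[2.14,-3.65,4.8],[2.14,-3.2,4.8],[2.14,-2.7,4.8],[2.14,-2.3,4.8],[2.14,-2.0,4.8],[2.14,-2.0,4.8]],"twist":[0,0,0,0,0,0,0,0,0,0,0,0,0,0,0,0,0,0],"hand":[30,30,30,30,30,30,30,30,30,30,30,30,30,30,30,30,30,30]}' 30
python3 -m creep '{"travel":[[0,0,0],[0,0,0],[0,0,0],[0,0,0],[0,0,0]],"twist":[0,0,0,0,0],"hand":[20,10,0,0,0]}' 40
```

```text
time_s: 25.1
position: [0.6305, 0.1046, 0.2988]
orientation: [-0.707, 0.708, 0.007, -0.01]
force: [-0.0, -0.8, 0.3]
gripper_width: 0.0301
time_s: 25.6
position: [0.6324, 0.1055, 0.3015]
orientation: [-0.707, 0.707, 0.009, -0.008]
force: [-3.2, -1.1, 5.3]
gripper_width: 0.0106
```

```bash
cat >> h.py <<'E'
def arc(th0,ths):
    s=manip.get_state();off=np.array(s['position'])-lidpt(th0,.244,0,.01);print('off',off.round(4),'tau',np.round(s['wrist_torque'],2));go([(lidpt(t,.244,0,.01)+off,None) for t in ths])
E
python3 - <<'E'
from h import *
arc(1.38,[1.34,1.3,1.26,1.22,1.18,1.14,1.1,1.06])
E
```

```text
off [ 0.0028  0.0019 -0.0499] tau [-0.22  0.55  0.01]
pos [0.6324 0.1055 0.3015] F [-3.2 -1.1  5.3] w 10.6 t 25.6 yawx 0.024 toolz [-0.02  1.   -0.  ] tooly [ 0.001 -0.    -1.   ]
[0.623 0.105 0.3  ] -> [-0.241, 0.041, 0.0] twist None
[0.613 0.105 0.298] -> [-0.48, 0.091, 0.0] twist None
[0.604 0.105 0.295] -> [-0.716, 0.152, 0.001] twist None
[0.594 0.105 0.293] -> [-0.95, 0.221, 0.001] twist None
[0.585 0.104 0.289] -> [-1.182, 0.3, 0.001] twist None
[0.576 0.104 0.286] -> [-1.409, 0.388, 0.001] twist None
[0.567 0.104 0.282] -> [-1.633, 0.485, 0.002] twist None
[0.558 0.104 0.278] -> [-1.854, 0.591, 0.002] twist None
```

```bash
python3 -m creep '{"travel":[[-0.12,0.02,0],[-0.241,0.041,0],[-0.36,0.065,0],[-0.48,0.091,0],[-0.6,0.12,0],[-0.716,0.152,0],[-0.83,0.185,0],[-0.95,0.221,0],[-1.065,0.26,0],[-1.182,0.3,0],[-1.295,0.343,0],[-1.409,0.388,0],[-1.52,0.436,0],[-1.633,0.485,0],[-1.633,0.485,0]],"twist":[0,0,0,0,0,0,0,0,0,0,0,0,0,0,0],"hand":[0,0,0,0,0,0,0,0,0,0,0,0,0,0,0]}'
python3 - <<'E'
from h import *
arc(1.10,[1.08,1.06,1.04,1.02,1.0,.98,.96,.94,.92,.9,.88,.86])
E
```

```text
time_s: 27.1
position: [0.5667, 0.1036, 0.2818]
orientation: [-0.707, 0.707, 0.009, -0.008]
force: [-2.9, -1.7, 6.8]
gripper_width: 0.0105
off [ 0.0025  0.0015 -0.0502] tau [-0.28  0.15  0.02]
pos [0.5667 0.1036 0.2818] F [-2.9 -1.7  6.8] w 10.5 t 27.1 yawx 0.0241 toolz [-0.02  1.   -0.  ] tooly [ 0.001 -0.001 -1.   ]
[0.562 0.104 0.28 ] -> [-0.111, 0.052, 0.0] twist None
[0.558 0.103 0.278] -> [-0.22, 0.106, 0.0] twist None
[0.554 0.103 0.275] -> [-0.328, 0.162, 0.001] twist None
[0.549 0.103 0.273] -> [-0.436, 0.22, 0.001] twist None
[0.545 0.103 0.27 ] -> [-0.542, 0.281, 0.001] twist None
[0.541 0.103 0.268] -> [-0.647, 0.344, 0.001] twist None
[0.537 0.103 0.265] -> [-0.75, 0.408, 0.001] twist None
[0.533 0.103 0.263] -> [-0.852, 0.475, 0.001] twist None
[0.529 0.103 0.26 ] -> [-0.953, 0.544, 0.002] twist None
[0.525 0.103 0.257] -> [-1.053, 0.615, 0.002] twist None
[0.521 0.103 0.254] -> [-1.151, 0.687, 0.002] twist None
[0.517 0.102 0.251] -> [-1.247, 0.762, 0.002] twist None
```

```bash
for i in 1 2; do python3 -m creep '{"travel":[[-0.055,0.026,0],[-0.11,0.053,0],[-0.11,0.053,0]],"twist":[0,0,0],"hand":[0,0,0]}' | grep -E "pos|force" ; done;  python3 -m creep '{"travel":[[-0.054,0.028,0],[-0.108,0.056,0],[-0.108,0.056,0]],"twist":[0,0,0],"hand":[0,0,0]}' | grep -E "pos|force"
```

```text
position: [0.5623, 0.1035, 0.2795]
force: [-2.8, -1.6, 6.1]
position: [0.5582, 0.1034, 0.2775]
force: [-2.4, -1.5, 6.5]
position: [0.5534, 0.1032, 0.2749]
force: [-2.1, -0.9, 5.5]
```

```bash
for i in 1 2; do python3 -m creep '{"travel":[[-0.054,0.029,0],[-0.107,0.059,0],[-0.107,0.059,0]],"twist":[0,0,0],"hand":[0,0,0]}' | grep -E "pos|force" ; done;  python3 -m creep '{"travel":[[-0.053,0.031,0],[-0.105,0.063,0],[-0.105,0.063,0]],"twist":[0,0,0],"hand":[0,0,0]}' | grep -E "pos|force"
```

```text
position: [0.5507, 0.1032, 0.2734]
force: [0.2, -2.0, 7.4]
position: [0.5493, 0.1032, 0.2724]
force: [5.8, -2.1, 9.3]
position: [0.5482, 0.1032, 0.2717]
force: [9.9, -1.8, 11.6]
```

```bash
python3 -m creep '{"travel":[[0.21,-0.125,0],[0.43,-0.24,0],[0.647,-0.343,0],[0.87,-0.44,0],[1.1,-0.53,0],[1.33,-0.607,0],[1.56,-0.677,0],[1.8,-0.737,0],[2.04,-0.787,0],[2.28,-0.828,0],[2.28,-0.828,0],[2.28,-0.828,0],[2.28,-0.828,0],[2.28,-1.3,0],[2.28,-1.9,0],[2.28,-2.3,0],[2.28,-2.3,0]],"twist":[0,0,0,0,0,0,0,0,0,0,0,0,0,0,0,0,0],"hand":[0,0,0,0,0,0,0,0,0,0,15,30,30,30,30,30,30]}' 30
python3 - <<'E'
from h import *
y=np.pi/2+.023
go([([*C([-.09,0,0])[:2],.355],None),([*C([-.07,-.155,0])[:2],.22],y),([*C([-.009,-.155,0])[:2],.14],y),([*C([-.009,-.155,0])[:2],.084],y)])
E
```

```text
time_s: 30.6
position: [0.6329, 0.1062, 0.3615]
orientation: [0.707, -0.707, -0.01, 0.007]
force: [0.1, 0.4, -0.7]
gripper_width: 0.0299
pos [0.6329 0.1062 0.3615] F [ 0.1  0.4 -0.7] w 29.9 t 30.6 yawx 0.0242 toolz [-0.02  1.    0.  ] tooly [ 0.005  0.001 -1.   ]
[0.472 0.1   0.355] -> [-4.025, 0.144, -0.058] twist None
[ 0.496 -0.055  0.22 ] -> [-3.546, 3.518, -3.937] twist -1.57
[ 0.557 -0.053  0.14 ] -> [-2.03, 5.525, -3.941] twist -1.57
[ 0.557 -0.053  0.084] -> [-2.036, 6.925, -3.942] twist -1.57
```

```bash
python3 -m creep '{"travel":[[-1.2,0,0],[-2.4,0,0],[-3.5,0.1,-0.5],[-4,0.5,-1.5],[-4,1.2,-2.5],[-3.8,2.2,-3.4],[-3.55,3.2,-3.94],[-3.55,3.5,-3.94],[-3.55,3.5,-3.94],[-3.55,3.5,-3.94],[-3.55,3.5,-3.94],[-3.55,3.5,-3.94],[-2.7,4.5,-3.94],[-2.04,5.5,-3.94],[-2.04,6.4,-3.94],[-2.04,6.92,-3.94],[-2.04,6.92,-3.94]],"twist":[0,0,-0.15,-0.3,-0.45,-0.6,-0.75,-0.9,-1.05,-1.2,-1.35,-1.5,-1.57,-1.57,-1.57,-1.57,-1.57],"hand":[30,30,30,30,30,30,30,30,30,30,30,30,30,30,30,30,30]}' 30
python3 -m creep '{"travel":[[0,0,0],[0,0,0],[0,0,0],[0,0,0],[0,-0.035,0.022],[0,-0.07,0.045],[0,-0.105,0.07],[0,-0.135,0.092],[0,-0.135,0.092],[0,-0.135,0.092]],"twist":[0,0,0,0,0,0,0,0,0,0],"hand":[20,10,0,0,0,0,0,0,0,0]}' 70
```

```text
time_s: 32.3
position: [0.5506, -0.054, 0.0781]
orientation: [0.496, -0.491, -0.504, 0.508]
force: [-0.3, 0.4, 0.9]
gripper_width: 0.0299
time_s: 33.3
position: [0.552, -0.0531, 0.0877]
orientation: [-0.494, 0.494, 0.507, -0.505]
force: [4.2, 4.6, -6.4]
gripper_width: 0.0076
```

```bash
python3 -m creep '{"travel":[[0,0,0],[0,0,0],[0,-1,0.5],[0,-2,1],[0,-3.3,1.2],[0,-3.3,1.2],[-0.5,-3.3,1.2],[-0.88,-3.3,1.2],[-0.88,-3.3,1.2],[-0.88,-3.3,1.2],[-0.88,-3.3,1.2],[-0.88,-3.3,0.6],[-0.88,-3.3,0],[-0.88,-3.3,0],[-0.88,-3.3,0]],"twist":[0,0,0.15,0.3,0.45,0.6,0.75,0.9,1.05,1.2,1.35,1.5,1.57,1.57,1.57],"hand":[25,30,30,30,30,30,30,30,30,30,30,30,30,30,30]}' 30
python3 - <<'E'
from h import *
snap('wrist','w11');snap('scene','s11')
f='w11';print(red(f,(330,150,440,215)));
for f,c in(('w9',381.1),('w10',378.9),('w11',red('w11',(330,150,440,215))[5])):
    P=np.linspace(.45,.8,71);v=[proj(f,rodpt(p,.11))[0] for p in P];print(f,c,'phi',np.interp(-c,-np.array(v),P))
for f in('s8','s10','s11'):
    c=red(f,(265,247,300,270))[6];v=[proj(f,rodpt(p,.11))[1] for p in P];print(f,c,'phi',np.interp(-c,-np.array(v),P))
go([([*C([-.09,-.19,0])[:2],.30],None),([*C([-.07,0.003,0])[:2],.365],None),((.632,.1055,.365),None),((.632,.1055,.300),.024)])
E
```

```text
time_s: 34.8
position: [0.5511, -0.0899, 0.2196]
orientation: [-0.707, 0.707, 0.008, -0.009]
force: [-0.5, 0.4, -0.1]
gripper_width: 0.0299
(1270, np.int64(342), np.int64(404), np.int64(179), np.int64(204), np.float64(372.6), np.float64(190.6))
w9 381.1 phi 0.5293477796856221
w10 378.9 phi 0.5865058644163609
w11 372.6 phi 0.6530754948504077
s8 262.0 phi 0.5743674679468576
s10 259.4 phi 0.6342386024833255
s11 257.4 phi 0.6790913381422573
pos [ 0.5506 -0.0898  0.2197] F [ 0.1  0.6 -0.2] w 29.9 t 34.9 yawx 0.024 toolz [-0.02  1.   -0.  ] tooly [-0.001 -0.001 -1.   ]
[ 0.476 -0.09   0.3  ] -> [-1.856, -2.005, 0.039] twist None
[0.492 0.103 0.365] -> [-1.352, -3.634, 4.863] twist None
[0.632 0.106 0.365] -> [2.149, -3.637, 4.831] twist None
[0.632 0.106 0.3  ] -> [2.15, -2.012, 4.832] twist 0.0
```

```bash
python3 -m creep '{"travel":[[-1,-0.6,0],[-1.85,-1.2,0],[-1.85,-2.2,0],[-1.6,-3.2,1],[-1.4,-3.65,2],[-1.34,-3.65,3],[-1.34,-3.65,4],[-1.34,-3.65,4.83],[-0.4,-3.65,4.83],[0.6,-3.65,4.83],[1.5,-3.65,4.83],[2.15,-3.65,4.83],[2.15,-3.65,4.83],[2.15,-3.2,4.83],[2.15,-2.7,4.83],[2.15,-2.3,4.83],[2.15,-2.0,4.83],[2.15,-2.0,4.83]],"twist":[0,0,0,0,0,0,0,0,0,0,0,0,0,0,0,0,0,0],"hand":[30,30,30,30,30,30,30,30,30,30,30,30,30,30,30,30,30,30]}' 30
python3 -m creep '{"travel":[[0,0,0],[0,0,0],[0,0,0],[0,0,0],[-0.12,0.02,0],[-0.241,0.041,0],[-0.36,0.065,0],[-0.48,0.091,0],[-0.6,0.12,0],[-0.716,0.152,0],[-0.83,0.185,0],[-0.95,0.221,0],[-1.065,0.26,0],[-1.182,0.3,0],[-1.295,0.343,0],[-1.409,0.388,0],[-1.52,0.436,0],[-1.633,0.485,0],[-1.633,0.485,0]],"twist":[0,0,0,0,0,0,0,0,0,0,0,0,0,0,0,0,0,0,0],"hand":[15,0,0,0,0,0,0,0,0,0,0,0,0,0,0,0,0,0,0]}' 40
```

```text
time_s: 36.7
position: [0.6313, 0.1049, 0.2983]
orientation: [-0.707, 0.708, 0.007, -0.01]
force: [0.3, -0.6, 1.1]
gripper_width: 0.0298
time_s: 38.6
position: [0.5666, 0.104, 0.2807]
orientation: [-0.707, 0.707, 0.008, -0.009]
force: [-3.6, -2.2, 4.2]
gripper_width: 0.0104
```

Same pose as before at θ≈1.10; now I lower in small steps.

```bash
python3 -m creep '{"travel":[[-0.055,0.026,0],[-0.11,0.053,0],[-0.165,0.08,0],[-0.22,0.106,0],[-0.274,0.134,0],[-0.328,0.162,0],[-0.328,0.162,0]],"twist":[0,0,0,0,0,0,0],"hand":[0,0,0,0,0,0,0]}' | grep -E "pos|force" ; for i in 1 2; do python3 -m creep '{"travel":[[-0.054,0.029,0],[-0.107,0.059,0],[-0.107,0.059,0]],"twist":[0,0,0],"hand":[0,0,0]}' | grep -E "pos|force" ; done
```

```text
position: [0.5535, 0.1035, 0.2741]
force: [-2.4, -2.9, 6.8]
position: [0.5493, 0.1034, 0.2719]
force: [-3.2, -3.3, 6.6]
position: [0.5453, 0.1033, 0.2696]
force: [-3.1, -2.5, 6.8]
```

```bash
python3 -m creep '{"travel":[[-0.053,0.031,0],[-0.105,0.063,0],[-0.105,0.063,0]],"twist":[0,0,0],"hand":[0,0,0]}' | grep -E "pos|force";python3 -m creep '{"travel":[[-0.052,0.032,0],[-0.103,0.064,0],[-0.103,0.064,0]],"twist":[0,0,0],"hand":[0,0,0]}' | grep -E "pos|force"; python3 -m creep '{"travel":[[-0.051,0.033,0],[-0.102,0.067,0],[-0.102,0.067,0]],"twist":[0,0,0],"hand":[0,0,0]}' | grep -E "pos|force"
```

```text
position: [0.5405, 0.1032, 0.2666]
force: [-4.5, -2.5, 5.0]
position: [0.5366, 0.103, 0.2642]
force: [-3.9, -2.5, 5.9]
position: [0.5322, 0.1029, 0.2612]
force: [-4.2, -1.9, 5.3]
```

```bash
python3 -m creep '{"travel":[[-0.05,0.034,0],[-0.101,0.069,0],[-0.101,0.069,0]],"twist":[0,0,0],"hand":[0,0,0]}' | grep -E "pos|force"
```

```text
position: [0.5282, 0.1028, 0.2585]
force: [-4.4, -2.8, 5.5]
```

```bash
for i in 1 2 3; do python3 -m creep '{"travel":[[-0.025,0.018,0],[-0.05,0.036,0],[-0.05,0.036,0]],"twist":[0,0,0],"hand":[0,0,0]}' | grep -E "pos|force"; done
```

```text
position: [0.5265, 0.1027, 0.2573]
force: [-4.1, -3.7, 8.1]
position: [0.5246, 0.1027, 0.256]
force: [-3.8, -2.4, 6.5]
position: [0.5222, 0.1026, 0.254]
force: [-3.7, -2.8, 5.3]
```

```bash
for i in 1 2; do python3 -m creep '{"travel":[[-0.024,0.018,0],[-0.049,0.037,0],[-0.049,0.037,0]],"twist":[0,0,0],"hand":[0,0,0]}' | grep -E "pos|force"; done
```

```text
position: [0.5201, 0.1026, 0.2526]
force: [-4.2, -2.8, 4.7]
position: [0.5183, 0.1025, 0.2512]
force: [-4.1, -2.3, 6.4]
```

```bash
for i in 1 2; do python3 -m creep '{"travel":[[-0.024,0.019,0],[-0.048,0.038,0],[-0.048,0.038,0]],"twist":[0,0,0],"hand":[0,0,0]}' | grep -E "pos|force"; done
```

```text
position: [0.5165, 0.1025, 0.2498]
force: [-3.9, -3.6, 6.5]
position: [0.5161, 0.1025, 0.2493]
force: [-1.5, -2.8, 8.7]
```

```bash
python3 -m creep '{"travel":[[-0.024,0.019,0],[-0.036,0.028,0],[-0.036,0.028,0]],"twist":[0,0,0],"hand":[0,0,0]}' | grep -E "time|pos|force"
python3 - <<'E'
from h import *
snap('scene','s12');P=np.linspace(.45,.8,71)
c=red('s12',(265,235,300,275));print(c)
from scipy.optimize import least_squares
p=np.array(manip.get_state()['position']);
f=lambda v:(lidpt(v[0],.244,0,.01)-p)[[0,2]]-np.array([.0026,-.0501])
print(least_squares(f,[.87]).x)
im=cv2.imread('pics/s12.png')[150:300,230:390]
cv2.imwrite('pics/c12.png',cv2.resize(im,(640,600),interpolation=2))
E
```

```text
time_s: 43.5
position: [0.516, 0.1025, 0.2491]
force: [-0.5, -3.2, 12.3]
None
[0.502366]
```

```bash
python3 -m creep '{"travel":[[0.02,-0.02,0],[0.02,-0.02,0],[0.02,-0.02,0],[0.02,-0.02,0],[0.02,-0.02,0]],"twist":[0,0,0,0,0],"hand":[0,14,18,22,24]}' 20
python3 - <<'E'
from h import *
snap('scene','s13')
E
python3 -m creep '{"travel":[[0,-0.2,0],[0,-0.5,0],[0,-0.9,0],[0,-1.4,0],[-0.8,-1.9,0],[-1.8,-2.4,0],[-2.5,-2.4,0],[-2.5,-2.4,0]],"twist":[0,0,0,0,0,0,0,0],"hand":[24,24,24,24,24,24,24,24]}'
python3 - <<'E'
from h import *
from scipy.optimize import least_squares
snap('scene','s14');snap('top','t14')
for f in('s12','s13','s14'):
    im=cv2.imread(f'pics/{f}.png');c=im[150:260,290:410];m=(c.max(2)<48).astype(np.uint8)
    n,l,st,ce=cv2.connectedComponentsWithStats(m)
    print(f,[(st[i].tolist()) for i in range(1,n) if st[i,4]>50])
for th in(.75,.8,.85,.87,.9): print(th,[np.round(proj('s14',lidpt(th,.244,y,.01)),1) for y in(.065,-.065)],'hole',np.round(proj('s14',lidpt(th,.093,-.155,-.004)),1))
im=cv2.imread('pics/s14.png').astype(int);m=(im[:,:,2]-im[:,:,0]>30)&(im[:,:,1]-im[:,:,0]>10);m[:, :250]=0;m[:,320:]=0;m[:200]=0;m[320:]=0
ys,xs=np.nonzero(m);print('yellow',len(xs),xs.min(),xs.max(),ys.min(),ys.max(),xs.mean(),ys.mean())
d=np.abs(cv2.imread('pics/s13.png').astype(int)-cv2.imread('pics/s14.png'))[235:300,250:300];print('bracket area change s13->s14',d.max(),d.mean())
for f in ('scene','top'):
    a=cv2.imread(f"pics/{'scene0' if f=='scene' else 'top0'}.png").astype(int);b=cv2.imread(f"pics/{'s14' if f=='scene' else 't14'}.png").astype(int)
    for n,bx in dict(scene=dict(mould=(90,240,190,360),gun=(405,145,500,215),scr=(175,185,235,232)),top=dict(mould=(462,152,565,280),gun=(120,268,222,380),scr=(425,290,490,352)))[f].items():
        q=np.abs(a-b)[bx[1]:bx[3],bx[0]:bx[2]].max(2);print(f,n,(q>40).mean().round(4))
E
```

```text
time_s: 44.05
position: [0.5146, 0.1031, 0.2474]
orientation: [0.707, -0.707, -0.008, 0.009]
force: [-0.2, 0.4, 0.2]
gripper_width: 0.0241
time_s: 44.9
position: [0.4129, 0.1015, 0.3461]
orientation: [-0.706, 0.708, 0.01, -0.008]
force: [0.7, -0.6, 0.0]
gripper_width: 0.0243
s12 [[22, 0, 64, 50, 1161]]
s13 [[22, 0, 64, 52, 1230]]
s14 [[22, 34, 64, 12, 300]]
0.75 [array([369.5, 184.4]), array([311.1, 191.6])] hole [278.6 263.4]
0.8 [array([370.9, 185. ]), array([311.7, 192.3])] hole [278.7 263.8]
0.85 [array([372.3, 185.9]), array([312.4, 193.3])] hole [278.8 264.3]
0.87 [array([372.9, 186.3]), array([312.7, 193.8])] hole [278.8 264.5]
0.9 [array([373.7, 187.1]), array([313.2, 194.6])] hole [278.9 264.9]
yellow 323 270 289 254 276 279.71826625386996 264.59752321981426
bracket area change s13->s14 21 3.0782564102564103
scene mould 0.0006
scene gun 0.0143
scene scr 0.0043
top mould 0.0
top gun 0.0
top scr 0.0
```

Run:
```python
from h import *
snap('scene','s15');a=cv2.imread('pics/s14.png').astype(int);b=cv2.imread('pics/s15.png').astype(int)
print(np.abs(a-b)[170:300,250:450].mean());go([]);print(manip.finish_job())
```

```text
1.5161538461538462
pos [0.4158 0.1005 0.3446] F [ 0.8 -0.9  0.8] w 24.0 t 45.05 yawx 0.0237 toolz [-0.02  1.   -0.  ] tooly [ 0.002 -0.    -1.   ]
the job is handed in; nothing more can be done
None
```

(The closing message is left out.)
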